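# Trial closing of a denture flask in the ratchet press

## Task

Trial-close the flask: set the loose flask lid squarely on the lower half that is fixed in the press, edges flush, then bring the press arm down to its third notch (not the fourth) and let go so that the ratchet holds it. Then hold the black release button in until the arm has sprung right up, lift the lid off again and lay it flat on the middle of the cork mat. Do not push the other things on the bench about.

Things in the scene. Friction and masses are not known exactly. Their poses are not given: they have to be found in the camera images.
- press: Grey bench press; lower half of a flask fixed on its bed. Origin on the bench under the flask's centre; x runs from its front (the handle side, turned to the robot's left) to its back, y to its left, z up. Base plate 14 mm thick, x -80 to 170, y -50 to 50 mm (to 110 beside the release). Fixed lower half 84 (x) by 56 (y) mm, flat rim at z 50 mm. Two cheeks at x 95 carry the arm's hinge.
- press_seat (a point): Centre of the top rim of the fixed lower flask half (press frame 0, 0, 50 mm), axes as the press. The lid's underside belongs here. The raised arm overhangs it (pad 75 mm above the seated lid), so a gripper working here must lean back towards the press's front, about 30 to 45 degrees from vertical.
- press_hinge (a point): The arm's hinge axis (runs along the press's y), press frame 95, 0, 78 mm.
- lever (a joint): Press arm, rad. 0 = raised (sprung to this end); grows as the handle swings forward (press -x) and down in the press's xz plane. A ratchet holds it at four notches: 0.56, 0.73, 0.90 (third; arm level, its rubber pad pressing on the lid), 1.07. Swing 0.02 to 0.08 rad past a notch and let go; about 5 N at the handle. It goes back only when the release button is pushed.
- lever_grip (a point): Centre of the black rubber handle at the arm's front end: bar 22 by 22 mm in section, 75 mm long along the arm, ending 27 mm beyond this point; 184 mm from the hinge axis. At the third notch it is at press frame x -85, z 114 mm and the bar is level; raised it is at x 11, z 241 mm, the bar sloping up to the front at 0.9 rad. The arm behind it is 20 mm wide.
- release (a joint): Black round release button, m. 0 = out, 0.009 = fully pushed in; it unlocks at about 0.005 and takes 2 to 5.5 N. It springs back out.
- release_top (a point): Centre of the release button's face (28 mm across), on the press's own left, the side away from the robot; at rest at press frame x 59, y 80, z 129 mm. It is pushed along press direction (x 0.574, z -0.819): down and towards the back of the press, 35 degrees from vertical. The arm swings up 80 mm beside it.
- flask_lid: Loose upper half (lid) of the flask: aluminium block, 84 (x) by 56 (y) by 28 (z) mm, 0.3 kg, the same either way round. Origin at the centre of its underside, z up. Starts on the bench on one side of the press.
- mat: Thin cork mat on the bench, on the other side of the press, 150 (x) by 120 (y) by 5 mm; fixed. Origin at the centre of its underside.
- mat_top (a point): Centre of the cork mat's upper face.
- dropper: white plastic dropper bottle, 32 mm across, 90 mm tall; a bystander; origin at its underside
- wax_jar: amber glass jar, 44 mm across, 50 mm tall; a bystander; origin at its underside
- bowl: black rubber mixing bowl, 110 mm across, 55 mm tall; a bystander; origin at its underside
- spatula: spatula 190 mm long, lying in front of the robot; a bystander; origin at its underside
- brush: brush 160 mm long, lying in front of the robot; a bystander; origin at its underside
- cast: plaster dental cast, 56 mm square, 27 mm tall; a bystander; origin at its underside
Things that resemble listed ones, but are neither listed nor needed, are in the scene too. There is more than one size of the flask_lid; the job needs the larger. There is more than one size of the mat; the one meant has the size given above.

How it is judged:
On the way, in this order (a step that is already met when the one before it is completed fails the run):
1. the lid lies squarely on the lower half in the press, let go, arm still raised (x of flask_lid in the frame of press_seat between -0.006 and 0.006 m and y of flask_lid in the frame of press_seat between -0.006 and 0.006 m and z of flask_lid in the frame of press_seat between -0.003 and 0.003 m and angle between the x axis of flask_lid and the x axis of press, either way round below 0.12 rad and angle between flask_lid's own z axis and vertical below 0.06 rad and contact force between the fingers and anything else below 0.3 N and value of joint lever below 0.2 rad), for 0.2 s.
2. the arm is held by the ratchet at the third notch, let go, the lid still in place (x of flask_lid in the frame of press_seat between -0.006 and 0.006 m and y of flask_lid in the frame of press_seat between -0.006 and 0.006 m and z of flask_lid in the frame of press_seat between -0.003 and 0.003 m and angle between the x axis of flask_lid and the x axis of press, either way round below 0.12 rad and angle between flask_lid's own z axis and vertical below 0.06 rad and contact force between the fingers and anything else below 0.3 N and value of joint lever between 0.84 and 0.96 rad), for 0.3 s.
3. the release button has been pushed in (value of joint release above 0.004 m), for 0.02 s.
4. the arm has sprung right up, the lid still on the flask (value of joint lever below 0.1 rad and x of flask_lid in the frame of press_seat between -0.006 and 0.006 m and y of flask_lid in the frame of press_seat between -0.006 and 0.006 m and z of flask_lid in the frame of press_seat between -0.003 and 0.003 m and angle between the x axis of flask_lid and the x axis of press, either way round below 0.12 rad and angle between flask_lid's own z axis and vertical below 0.06 rad), for 0.1 s.
At the end, for the whole second after the job is handed in: The lid lies flat and still on the cork mat, its centre within 25 mm of the mat's centre; the press arm is fully raised (below 0.1 rad) and the release button is out (horizontal distance between flask_lid and mat_top below 0.025 m and z of flask_lid in the frame of mat_top between -0.003 and 0.003 m and angle between flask_lid's own z axis and vertical below 0.06 rad and linear speed of flask_lid below 0.02 m/s and value of joint lever below 0.1 rad and value of joint release below 0.002 m); the robot touches nothing.
It fails at once if the arm is taken to the fourth notch (beyond 1.05 rad) (value of joint lever above 1.05 rad).
It fails at once if a bystander on the bench is pushed more than 30 mm (distance of any of dropper, wax_jar, bowl, spatula, brush, cast from where it was at the start of the episode above 0.03 m).
It also fails if it takes over 72 s, if anything falls off the work surface, if the arm or the gripper's body presses on something with over 40 N, if the wrist force passes 120 N, or if a joint passes its speed limit or range.

## Robot

A 6-joint arm with a two-finger parallel gripper is mounted at the origin on the work surface. World frame = base frame: x ahead of the robot, y to its left, z up, the work surface at z = 0. Lengths are in m, angles in rad, forces in N, time in s.
With the tool pointing down it reaches from about 0.375 to 0.9 m from the base axis. Payload 3.1 kg.
Tool frame: the origin (TCP) lies midway between the tips of the shut fingers; the grasp point (between the pads) lies 19 mm behind it; x points along the fingers, y is the direction in which the jaws open and shut, and the axes are right-handed (so a half turn about x gives the same grasp; the last joint's range is limited). The gripper opens to 87 mm and grips with 3 to 60 N. Pads are 19 mm wide; open, the fingers measure 117 mm over their backs; the gripper's body (75 mm by 190 mm) begins 51 mm behind the grasp point.
Start: joints at [0.976, 0.527, 1.433, -0, 1.181, -0.178], TCP at [0.253, 0.571, 0.188] pointing down, gripper open.
Joint ranges: [-3.08, 3.08], [-0.75, 2.2], [0.22, 2.44], [-1.43, 4.57], [0, 2.65], [-2.85, 2.85]. Speed limits (rad/s): [2.79, 2.79, 3.14, 3.14, 3.14, 3.14].

## Interface

Orientations are given as a unit quaternion [x, y, z, w].
In Python, from rig import get_obs, imaging, robot gives the robot as it stands.
- The arm moves only by the shell command python3 -m inch 'ROWS' [FORCE]. ROWS is JSON, a list of rows, each a list of 3 entries, a list of its own where there are three numbers: the finger opening in mm, from 0 to 87, then the shift along the tool's x, y, z in mm, then the turn, a rotation vector about the tool's x, y, z in degrees. In form: [[grip, [dx, dy, dz], [wx, wy, wz]], ...]. A call has 1 to 12 rows; each row shifts and turns the pose as measured when the row begins, along the tool's axes as they then stand; what a row does not reach is not made up. A row lasts 1/8 s, in which the tool goes at most 62.5 mm and 10.7 degrees, less where a joint would pass 70% of its speed; a pose out of reach is approached as far as the arm can. A call with a gripper value outside its range is refused whole. The fingers move at their own pace and stop on an object; FORCE is the grip in N (left out, the last holds). Time passes only in rows, so rows that do not move let the fingers close. It gives the time, the measured TCP pose, the force and the opening at its end, in the units of the state.
- get_obs(): the state, without advancing time (a new reading comes with each control period).
- imaging.camera(name): name is "scene" or "side" or "wrist"; returns the picture (384x512x3 uint8, red, green, blue); there is no depth.
- imaging.camera_params(name): a dict with "camera_matrix" (3x3 intrinsics, pixels), "k1" (the pictures are not rectified: a ray, as slopes to the right and down, at radius r is drawn at 1 + k1 r^2 times it, then the intrinsics apply), "xyz" and "rotation" of the camera in the world. Camera axes: x right, y down, z forward; pixel columns grow to the right and rows downward; lengths in m; the calibration is good to about 2 mm. A picture is of the moment at which its call begins: read the wrist's pose just before it. camera_params takes no time and is no camera call; for the wrist camera it gives the pose at the moment of the call.
- robot.hand_in(): hands the job in, once; it reports no verdict.
Trained networks look in the newest picture that a camera, given by its name, has taken for a name from the list of things; names that differ only in an ending like _2 or _b are one class to them, and where a whole thing is asked for, a point or a joint stands for the part that bears it (a point fixed in the world has none). Each returns a list of dicts, best first, with "confidence" (0 to 1); they miss things now and then, are a little off and sometimes report something else, mostly with a low value. They report only what shows in the picture. A call takes as long as a camera call. They do not tell look-alikes from the thing itself.
- imaging.cut_out(camera, target): "pixels" (384x512 bool, what is visible of it) and "box" ([centre column, centre row, width, height] in pixels, round what is visible of it).
- imaging.tip_of(camera, target): "pixel" ([column, row] in pixels: a listed point, or the origin of a listed thing).
The state is a dict: "time": time; "q": joint angles; "joint_velocities": joint speeds; "joint_torque": joint torques, N m; "position": TCP position; "tool_rot": TCP orientation; "ft_force": force on the tool from outside, world axes, zero at the start; "moment": the same for the moment, N m; "grip_width": finger opening in m.
Only numpy, scipy, OpenCV 4.12 (cv2) and the standard library are available. Lean on these libraries where they do the work, as an engineer would, in place of code of your own. Each camera call takes 0.05 s, during which the arm holds its last target. There are 200 camera calls.

## Working session

There is one attempt and no reset: what is moved stays moved. The work goes in short steps, Python scripts to look and compute and a shell command to move; the robot and the scene stay as the last step left them, time stands still between calls to the robot, and variables do not carry over. Pictures are saved under pics/ and viewed, about 8 in all and at most 12, crops included, and the job is handed in when it is done.

```bash
ls; mkdir -p pics
python3 - <<'E'
from rig import get_obs, imaging, robot
import cv2,numpy as np
o=get_obs();print(o['time'],o['position'],o['tool_rot'])
ims=[]
for c in ['scene','side']:
    im=imaging.camera(c);ims.append(im)
    cv2.imwrite(f'pics/{c}0.png',im[:,:,::-1])
    p=imaging.camera_params(c);print(c,p)
    for t in ['press_seat','press_hinge','lever_grip','release_top','flask_lid','mat_top','press','dropper','wax_jar','bowl','spatula','brush','cast']:
        print(t,[(np.round(d['pixel']).tolist(),round(d['confidence'],2)) for d in imaging.tip_of(c,t)])
E
```

```text
pics
0.0 [0.25253956 0.57082974 0.18666277] [ 0.1455903   0.69210015 -0.14701303  0.6915114 ]
scene {'camera_matrix': array([[377.44751072,   0.        , 250.61901823],
       [  0.        , 377.44751072, 186.58740132],
       [  0.        ,   0.        ,   1.        ]]), 'k1': -0.10454056605403428, 'xyz': array([ 0.96133767, -0.42219435,  1.0061384 ]), 'rotation': array([ 0.86078438,  0.38721626, -0.12790283, -0.30455653])}
press_seat [([285.0, 227.0], 0.74), ([253.0, 212.0], 0.2)]
press_hinge [([252.0, 215.0], 0.63)]
lever_grip [([288.0, 182.0], 0.92)]
release_top [([263.0, 230.0], 0.48)]
flask_lid [([184.0, 297.0], 0.86), ([150.0, 276.0], 0.59), ([327.0, 186.0], 0.27)]
mat_top [([325.0, 188.0], 0.65), ([280.0, 121.0], 0.57)]
press [([283.0, 231.0], 0.69)]
dropper [([346.0, 228.0], 0.6)]
wax_jar [([229.0, 326.0], 0.51)]
bowl [([372.0, 209.0], 0.65)]
spatula [([187.0, 229.0], 0.63)]
brush [([249.0, 182.0], 0.95)]
cast [([197.0, 360.0], 0.81), ([324.0, 186.0], 0.41), ([323.0, 185.0], 0.32)]
side {'camera_matrix': array([[351.23072162,   0.        , 256.56217914],
       [  0.        , 351.23072162, 196.41596512],
       [  0.        ,   0.        ,   1.        ]]), 'k1': -0.11064092493081527, 'xyz': array([-0.014602  , -0.64097344,  0.77320278]), 'rotation': array([ 0.86029207, -0.25884714,  0.13827803, -0.41686315])}
press_seat [([278.0, 194.0], 0.88)]
press_hinge [([270.0, 208.0], 0.87), ([255.0, 278.0], 0.32)]
lever_grip [([281.0, 149.0], 0.92)]
release_top [([303.0, 191.0], 0.57)]
flask_lid [([322.0, 311.0], 0.85), ([346.0, 283.0], 0.75)]
mat_top [([233.0, 176.0], 0.79), ([144.0, 192.0], 0.72)]
press [([277.0, 208.0], 0.59)]
dropper [([278.0, 174.0], 0.54)]
wax_jar [([366.0, 253.0], 0.77), ([279.0, 195.0], 0.21)]
bowl [([258.0, 160.0], 0.85)]
spatula [([255.0, 278.0], 0.72)]
brush [([213.0, 227.0], 0.7), ([279.0, 149.0], 0.23)]
cast [([399.0, 271.0], 0.73), ([270.0, 208.0], 0.73), ([236.0, 178.0], 0.35)]
```

```bash
python3 -c "
import cv2
for c in ['scene','side']:
    cv2.imwrite('pics/%s0b.png'%c,cv2.resize(cv2.imread('pics/%s0.png'%c),(800,600),interpolation=cv2.INTER_CUBIC))"
```

```text
(no output)
```

View pics/scene0b.png

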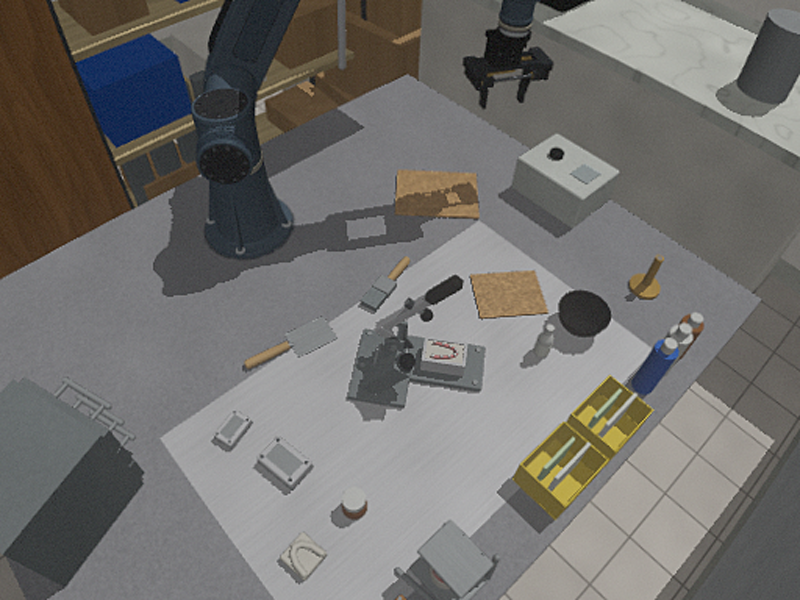

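View pics/side0b.png

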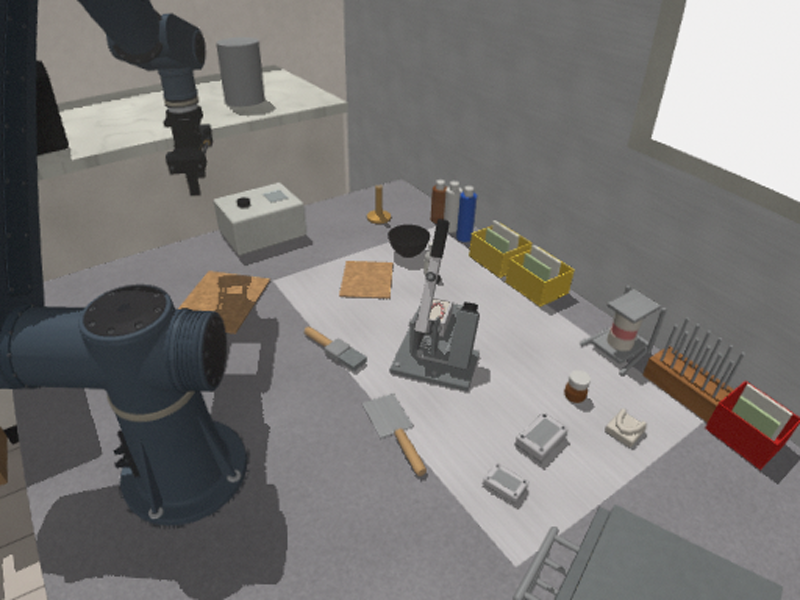

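The scene shows the larger lid at about (285,462) and the press at (410,370). There are two mats, at (509,294) and (437,193). Both frames are in the 800-px view. Next I fit poses with the calibration.

```bash
cat > h.py <<'E'
import numpy as np, cv2
from scipy.spatial.transform import Rotation as R
from scipy.optimize import minimize, least_squares
from rig import get_obs, imaging, robot
def proj(P,p):
    c=R.from_quat(p['rotation']).inv().apply(np.atleast_2d(P)-p['xyz'])
    s=c[:,:2]/c[:,2:]; s=s*(1+p['k1']*(s**2).sum(1,keepdims=True))
    K=p['camera_matrix']; return s*[K[0,0],K[1,1]]+K[:2,2]
def ray(px,p):
    K=p['camera_matrix']; d=(np.array(px,float)-K[:2,2])/[K[0,0],K[1,1]]; s=d.copy()
    for _ in range(20): s=d/(1+p['k1']*(s@s))
    return R.from_quat(p['rotation']).apply([s[0],s[1],1])
def on_plane(px,p,z):
    r=ray(px,p); return p['xyz']+r*(z-p['xyz'][2])/r[2]
def boxpts(x,y,z,yaw,L,W,H):
    c=np.array([[a*L/2,b*W/2,h] for a in(-1,1) for b in(-1,1) for h in(0,H)])
    return R.from_euler('z',yaw).apply(c)+[x,y,z]
def fitbox(masks,ps,x0,z,L,W,H,yaws=np.arange(0,180,30)):
    S=4
    def cost(v):
        t=0
        for m,p in zip(masks,ps):
            im=np.zeros((384*S,512*S),np.uint8)
            h=cv2.convexHull(((proj(boxpts(v[0],v[1],z,v[2],L,W,H),p)+.5)*S).astype(np.int32))
            cv2.fillConvexPoly(im,h,1)
            r=cv2.resize(im.astype(np.float32),(512,384),interpolation=cv2.INTER_AREA)
            m=m.astype(np.float32); t+=1-np.minimum(r,m).sum()/np.maximum(r,m).sum()
        return t/len(masks)
    best=None
    for a in yaws:
        s=np.array([[x0[0],x0[1],np.radians(a)]]*4); s[1,0]+=.01; s[2,1]+=.01; s[3,2]+=.3
        r=minimize(cost,s[0],method='Nelder-Mead',options=dict(initial_simplex=s,xatol=1e-4,fatol=1e-4,maxiter=120))
        if best is None or r.fun<best.fun: best=r
    return best.x,best.fun
def tool(): 
    o=get_obs(); return np.array(o['position']),R.from_quat(o['tool_rot'])
def delta(pos,rot):
    p,r=tool(); return np.round(r.inv().apply(np.array(pos)-p)*1000,1), np.round(np.degrees((r.inv()*rot).as_rotvec()),1)
E
python3 - <<'E'
from h import *
cams=['scene','side'];P={c:imaging.camera_params(c) for c in cams}
M={}
for c in cams:
    imaging.camera(c)
    for t in ['flask_lid','mat','lever_grip','press']:
        M[c,t]=imaging.cut_out(c,t)
        print(c,t,[(np.round(d['box']).tolist(),round(d['confidence'],2)) for d in M[c,t]])
pts={'press_seat':((0,0,.05),(285,227),(278,194)),'press_hinge':((.095,0,.078),(252,215),(270,208)),'lever_grip':((.011,0,.241),(288,182),(281,149)),'release_top':((.059,.08,.129),(263,230),(303,191))}
def res(v):
    e=[]
    for b,s,d in pts.values():
        w=R.from_euler('z',v[2]).apply(b)+[v[0],v[1],0]
        e+=list(proj(w,P['scene'])[0]-s)+list(proj(w,P['side'])[0]-d)
    return np.array(e)
s=least_squares(res,[.6,0,-1.57],loss='soft_l1');print('press',s.x,np.round(res(s.x),1))
def pick(c,t,px): 
    return min(M[c,t],key=lambda d:np.hypot(d['box'][0]-px[0],d['box'][1]-px[1]))['pixels']
pp=[P[c] for c in cams]
x0=on_plane((184,297),P['scene'],0)
print('lid',fitbox([pick('scene','flask_lid',(182,296)),pick('side','flask_lid',(346,279))],pp,x0,0,.084,.056,.028))
for a,b in (((325,188),(233,176)),((280,124),(147,190))):
  for L,W in ((.15,.12),(.12,.096)):
    print('mat',on_plane(a,P['scene'],.005),fitbox([pick('scene','mat',a),pick('side','mat',b)],pp,on_plane(a,P['scene'],.005),0,L,W,.005))
for n,a,b in (('dropper',(346,228),(278,174)),('wax',(229,326),(366,253)),('bowl',(372,209),(258,160)),('cast',(197,360),(399,271)),('spat',(187,229),(255,278)),('brush',(249,182),(213,227)),('lid2',(150,276),(322,311))):
    print(n,on_plane(a,pp[0],0).round(3),on_plane(b,pp[1],0).round(3))
E
```

```text
scene flask_lid [([148.0, 273.0, 26.0, 19.0], 0.78), ([180.0, 297.0, 40.0, 32.0], 0.73), ([325.0, 188.0, 48.0, 33.0], 0.56)]
scene mat [([279.0, 123.0, 57.0, 29.0], 0.87), ([327.0, 188.0, 46.0, 34.0], 0.75), ([267.0, 217.0, 90.0, 88.0], 0.59)]
scene lever_grip [([268.0, 200.0, 56.0, 47.0], 0.85)]
scene press [([268.0, 218.0, 92.0, 82.0], 0.83)]
side flask_lid [([323.0, 310.0, 29.0, 23.0], 0.94), ([348.0, 280.0, 36.0, 27.0], 0.84), ([214.0, 226.0, 36.0, 23.0], 0.52), ([253.0, 278.0, 39.0, 49.0], 0.42), ([234.0, 178.0, 34.0, 26.0], 0.21)]
side mat [([236.0, 180.0, 33.0, 24.0], 0.9), ([143.0, 191.0, 52.0, 40.0], 0.84)]
side lever_grip [([278.0, 182.0, 26.0, 78.0], 0.65)]
side press [([278.0, 196.0, 59.0, 113.0], 0.57), ([279.0, 181.0, 24.0, 81.0], 0.42)]
press [ 0.57963048  0.07915988 -2.44621092] [-0.  -2.8  0.   2.7  2.  -0.1  1.6 -0.5 -0.8  1.9 -0.  -0.2  0.4  0.1
 -2.3  1.5]
lid (array([ 0.54371064, -0.28159633,  0.21856727]), np.float64(0.08309680223464966))
mat [0.54886996 0.30929025 0.005     ] (array([0.54687293, 0.31227857, 0.93005549]), np.float64(0.0691080093383789))
mat [0.54886996 0.30929025 0.005     ] (array([0.5485382 , 0.30315474, 0.86915195]), np.float64(0.3161919116973877))
mat [0.21896264 0.41954895 0.005     ] (array([0.23319445, 0.43750357, 2.43797364]), np.float64(0.36224496364593506))
mat [0.21896264 0.41954895 0.005     ] (array([0.23336445, 0.4199246 , 2.32811156]), np.float64(0.5736708045005798))
dropper [0.699 0.241 0.   ] [0.708 0.245 0.   ]
wax [ 0.69  -0.235  0.   ] [ 0.68  -0.238  0.   ]
bowl [0.71  0.364 0.   ] [0.699 0.372 0.   ]
cast [ 0.704 -0.353  0.   ] [ 0.708 -0.343  0.   ]
spat [ 0.37  -0.138  0.   ] [ 0.346 -0.131  0.   ]
brush [0.356 0.134 0.   ] [ 0.348  0.115 -0.   ]
lid2 [ 0.429 -0.314  0.   ] [ 0.43  -0.315  0.   ]
```

```bash
cat >> h.py <<'E'
PX,PY,PYAW=.5796,.0792,-2.446
def pw(x,y,z,pose=None):
    a=pose or (PX,PY,PYAW)
    return R.from_euler('z',a[2]).apply(np.array([x,y,z])/1000)+[a[0],a[1],0]
def lean(az,L,yflip=1):
    "tool x down, body leaning by L deg towards azimuth az deg; y horizontal"
    a,l=np.radians(az),np.radians(L)
    x=np.array([-np.sin(l)*np.cos(a),-np.sin(l)*np.sin(a),-np.cos(l)])
    y=yflip*np.array([-np.sin(a),np.cos(a),0]); return R.from_matrix(np.c_[x,y,np.cross(x,y)])
def go(pos,rot,n=None,start=None):
    "print rows of a straight move; start: optional (pos,rot)"
    p,r=start or tool(); pos=np.array(pos); rv=(r.inv()*rot).as_rotvec()
    d=np.linalg.norm(pos-p); a=np.degrees(np.linalg.norm(rv))
    n=n or int(np.ceil(max(d/.045,a/9,1)))
    print(f'd={d*1000:.0f} a={a:.0f} n={n}')
    for i in range(n):
        ri=r*R.from_rotvec(rv*i/n)
        print([0,np.round(ri.inv().apply((pos-p)/n)*1000).tolist(),np.round(np.degrees(rv/n),1).tolist()])
    return pos,rot
E
python3 - <<'E'
from h import *
p,r=tool();print(r.as_matrix().round(2))
lx,ly,az=.5437,-.2816,12.5
for f in (1,-1):
    rot=lean(az,38,f)
    s=go([.33,.38,.36],r,start=(p,r))
    go(np.array([lx,ly,.009])+rot.apply([-.13,0,0])+[0,0,.06],rot,start=s)
print(imaging.camera_params('wrist'))
E
```

```text
[[-0.    0.4   0.91]
 [-0.    0.91 -0.4 ]
 [-1.   -0.    0.  ]]
d=269 a=0 n=6
[0, [-29.0, -24.0, 25.0], [0.0, 0.0, 0.0]]
[0, [-29.0, -24.0, 25.0], [0.0, 0.0, 0.0]]
[0, [-29.0, -24.0, 25.0], [0.0, 0.0, 0.0]]
[0, [-29.0, -24.0, 25.0], [0.0, 0.0, 0.0]]
[0, [-29.0, -24.0, 25.0], [0.0, 0.0, 0.0]]
[0, [-29.0, -24.0, 25.0], [0.0, 0.0, 0.0]]
d=732 a=52 n=17
[0, [11.0, -28.0, 31.0], [-2.1, 2.2, -0.7]]
[0, [10.0, -29.0, 30.0], [-2.1, 2.2, -0.7]]
[0, [10.0, -30.0, 30.0], [-2.1, 2.2, -0.7]]
[0, [9.0, -31.0, 29.0], [-2.1, 2.2, -0.7]]
[0, [8.0, -32.0, 28.0], [-2.1, 2.2, -0.7]]
[0, [7.0, -32.0, 27.0], [-2.1, 2.2, -0.7]]
[0, [7.0, -33.0, 26.0], [-2.1, 2.2, -0.7]]
[0, [6.0, -34.0, 25.0], [-2.1, 2.2, -0.7]]
[0, [6.0, -35.0, 24.0], [-2.1, 2.2, -0.7]]
[0, [5.0, -36.0, 23.0], [-2.1, 2.2, -0.7]]
[0, [5.0, -37.0, 22.0], [-2.1, 2.2, -0.7]]
[0, [5.0, -37.0, 21.0], [-2.1, 2.2, -0.7]]
[0, [4.0, -38.0, 20.0], [-2.1, 2.2, -0.7]]
[0, [4.0, -39.0, 19.0], [-2.1, 2.2, -0.7]]
[0, [4.0, -39.0, 17.0], [-2.1, 2.2, -0.7]]
[0, [4.0, -40.0, 16.0], [-2.1, 2.2, -0.7]]
[0, [4.0, -40.0, 15.0], [-2.1, 2.2, -0.7]]
d=269 a=0 n=6

[... 626 characters left out ...]
17.0, 20.0, 34.0], [8.1, -0.9, -2.8]]
[0, [17.0, 25.0, 30.0], [8.1, -0.9, -2.8]]
[0, [16.0, 30.0, 26.0], [8.1, -0.9, -2.8]]
[0, [15.0, 34.0, 21.0], [8.1, -0.9, -2.8]]
[0, [13.0, 38.0, 16.0], [8.1, -0.9, -2.8]]
[0, [12.0, 40.0, 10.0], [8.1, -0.9, -2.8]]
[0, [10.0, 42.0, 4.0], [8.1, -0.9, -2.8]]
[0, [8.0, 42.0, -2.0], [8.1, -0.9, -2.8]]
[0, [6.0, 42.0, -8.0], [8.1, -0.9, -2.8]]
{'camera_matrix': array([[318.78361089,   0.        , 258.67092065],
       [  0.        , 318.78361089, 193.55053326],
       [  0.        ,   0.        ,   1.        ]]), 'k1': -0.03257495416994487, 'xyz': array([0.18701172, 0.60120674, 0.38463171]), 'rotation': array([0.83062419, 0.54038785, 0.07349456, 0.11244101])}
```

```bash
python3 -m inch '[[87,[-34,-24,25],[0,0,0]],[87,[-34,-24,25],[0,0,0]],[87,[-34,-24,25],[0,0,0]],[87,[-34,-24,25],[0,0,0]],[87,[-34,-24,25],[0,0,0]],[87,[-34,-24,25],[0,0,0]]]'
python3 -m inch '[[87,[5,-28,31],[-2,2,-0.7]],[87,[5,-30,30],[-2,2,-0.7]],[87,[5,-31,30],[-2,2,-0.7]],[87,[5,-33,29],[-2,2,-0.7]],[87,[5,-33,28],[-2,2,-0.7]],[87,[5,-33,27],[-2,2,-0.7]],[87,[5,-34,26],[-2,2,-0.7]],[87,[5,-34,25],[-2,2,-0.7]],[87,[5,-35,24],[-2,2,-0.7]],[87,[4,-36,23],[-2,2,-0.7]],[87,[4,-37,22],[-2,2,-0.7]],[87,[4,-37,21],[-2,2,-0.7]]]'
python3 - <<'E'
from h import *
rot=lean(12.5,38)
go(np.array([.5437,-.2816,.009])+rot.apply([-.13,0,0])+[0,0,.06],rot)
E
```

```text
time: 2.65
position: [0.3325, 0.3745, 0.3943]
tool_rot: [0.143, 0.693, -0.147, 0.691]
ft_force: [0.6, -0.5, -0.9]
grip_width: 0.0872
time: 4.15
position: [0.5497, -0.1009, 0.3023]
tool_rot: [-0.029, 0.843, -0.009, 0.538]
ft_force: [0.0, 0.6, 0.2]
grip_width: 0.0867
d=221 a=17 n=5
[0, [20.0, -32.0, 24.0], [-2.0, 2.5, -0.6]]
[0, [19.0, -33.0, 23.0], [-2.0, 2.5, -0.6]]
[0, [18.0, -33.0, 23.0], [-2.0, 2.5, -0.6]]
[0, [18.0, -34.0, 23.0], [-2.0, 2.5, -0.6]]
[0, [17.0, -34.0, 22.0], [-2.0, 2.5, -0.6]]
```

```bash
python3 -m inch '[[87,[20,-32,24],[-2,2.5,-0.6]],[87,[19,-33,23],[-2,2.5,-0.6]],[87,[18,-33,23],[-2,2.5,-0.6]],[87,[18,-34,23],[-2,2.5,-0.6]],[87,[17,-34,22],[-2,2.5,-0.6]]]'
python3 - <<'E'
from h import *
p=imaging.camera_params('wrist'); im=imaging.camera('wrist')
cv2.imwrite('pics/w1.png',im[:,:,::-1])
d=imaging.cut_out('wrist','flask_lid');print([(np.round(k['box']),k['confidence']) for k in d])
x0=np.array([.5437,-.2816]);print(proj([*x0,0],p), p['xyz'])
for k in d[:3]:
    print(fitbox([k['pixels']],[p],x0,0,.084,.056,.028,yaws=[12]))
rot=lean(12.5,38)
go(np.array([.5437,-.2816,.009])+rot.apply([-.06+.008,0,0]),rot)
E
```

```text
time: 4.78
position: [0.6261, -0.2712, 0.1678]
tool_rot: [-0.099, 0.893, 0.048, 0.437]
ft_force: [0.2, 0.4, -0.3]
grip_width: 0.0871
[(array([258., 116.,  49.,  36.]), 0.82), (array([264., 196.,  50.,  70.]), 0.56)]
[[264.93639218 197.07885571]] [ 0.68829823 -0.25669555  0.36776489]
(array([ 0.5437    , -0.2816    ,  0.20943951]), np.float64(1.0))
(array([ 0.54695923, -0.28281571,  0.19952352]), np.float64(0.05565500259399414))
d=121 a=0 n=3
[0, [39.0, 3.0, 10.0], [0.0, -0.1, -0.1]]
[0, [39.0, 3.0, 10.0], [0.0, -0.1, -0.1]]
[0, [39.0, 3.0, 10.0], [0.0, -0.1, -0.1]]
```

View pics/w1.png

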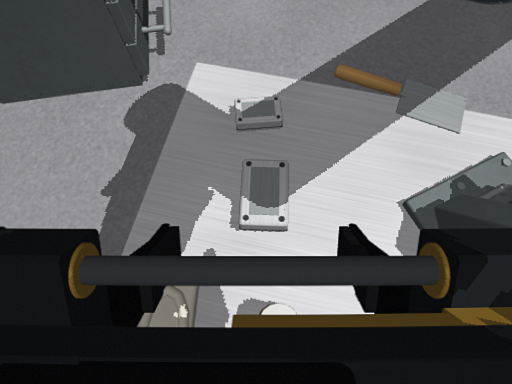

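The wrist view shows the lid at (264,196), between the fingers laterally. The fit agrees: (0.547, -0.283), yaw 0.20.

Run:
```python
from h import *
rot=lean(11.5,38)
T=np.array([.547,-.2828,.009])-.008*np.array([np.cos(.2),np.sin(.2),0])
s=go(T+rot.apply([-.06,0,0]),rot,n=3); go(T,rot,n=2,start=s)
```

```text
d=115 a=1 n=3
[0, [37.0, 2.0, 9.0], [0.3, -0.1, 0.1]]
[0, [37.0, 2.0, 9.0], [0.3, -0.1, 0.1]]
[0, [37.0, 2.0, 9.0], [0.3, -0.1, 0.1]]
d=60 a=0 n=2
[0, [30.0, -0.0, -0.0], [0.0, 0.0, 0.0]]
[0, [30.0, -0.0, -0.0], [0.0, 0.0, 0.0]]
```

```bash
python3 -m inch '[[87,[37,2,9],[0.3,-0.1,0.1]],[87,[37,2,9],[0.3,-0.1,0.1]],[87,[37,2,9],[0.3,-0.1,0.1]],[87,[0,0,0],[0,0,0]]]'
python3 - <<'E'
from h import *
p=imaging.camera_params('wrist'); im=imaging.camera('wrist')
d=imaging.cut_out('wrist','flask_lid')
for k in d:
    if k['box'][3]>60 or 1: print(np.round(k['box']),k['confidence'],fitbox([k['pixels']],[p],[.547,-.2828],0,.084,.056,.028,yaws=[11]))
rot=lean(11.5,38)
T=np.array([.547,-.2828,.009])-.008*np.array([np.cos(.2),np.sin(.2),0])
go(T,rot,n=2)
E
```

```text
time: 5.38
position: [0.5767, -0.2747, 0.0557]
tool_rot: [-0.09, 0.893, 0.043, 0.439]
ft_force: [-0.9, -0.1, 0.3]
grip_width: 0.0869
[250.  85.  71.  51.] 0.83 (array([ 0.547     , -0.2828    ,  0.19198622]), np.float64(1.0))
[257. 199.  80. 101.] 0.82 (array([ 0.54554883, -0.28237607,  0.17975236]), np.float64(0.05376642942428589))
d=65 a=1 n=2
[0, [33.0, 0.0, -2.0], [-0.2, 0.4, 0.2]]
[0, [33.0, 0.0, -1.0], [-0.2, 0.4, 0.2]]
```

```bash
python3 -m inch '[[87,[32,0,-1],[-0.2,0.4,0]],[87,[32,0,-1],[-0.2,0.4,0]],[87,[2,0,0],[0,0,0]]]'; python3 -m inch '[[50,[0,0,0],[0,0,0]],[50,[0,0,0],[0,0,0]],[50,[0,0,0],[0,0,0]],[50,[0,0,0],[0,0,0]],[50,[0,0,0],[0,0,0]]]' 30
```

```text
time: 5.85
position: [0.5477, -0.2873, 0.0148]
tool_rot: [-0.097, 0.89, 0.039, 0.443]
ft_force: [-0.5, -0.1, 0.6]
grip_width: 0.087
time: 6.48
position: [0.5544, -0.2886, 0.0205]
tool_rot: [-0.1, 0.888, 0.036, 0.448]
ft_force: [-1.0, 0.3, 0.2]
grip_width: 0.0515
```

Run:
```python
from h import *
im=imaging.camera('wrist');cv2.imwrite('pics/w2.png',im[:,:,::-1])
d=imaging.cut_out('wrist','flask_lid')
for k in d:print(np.round(k['box']),k['confidence'])
o=get_obs();print(o)
```

```text
[269. 205.  95. 105.] 0.92
[261.  79.  83.  62.] 0.91
{'time': 6.575, 'q': array([-0.44971213,  1.00935361,  1.08219327, -0.39161805,  1.56955914,
       -2.11696765]), 'joint_velocities': array([-0.00282215,  0.00139448,  0.00315975, -0.00188599,  0.00051156,
       -0.00034389]), 'joint_torque': array([ 4.31423786e-02, -5.83810830e+01, -1.41093144e+01, -1.24566033e+00,
        1.82240881e+00,  1.99237349e-02]), 'position': array([ 0.5542679 , -0.28854379,  0.02029459]), 'tool_rot': array([-0.09946505,  0.88783179,  0.03608628,  0.44783836]), 'ft_force': array([-0.43268334, -0.37631204,  0.11964893]), 'moment': array([ 0.12784895, -0.29766332, -0.02233174]), 'grip_width': 0.050700052662035276}
```

View pics/w2.png

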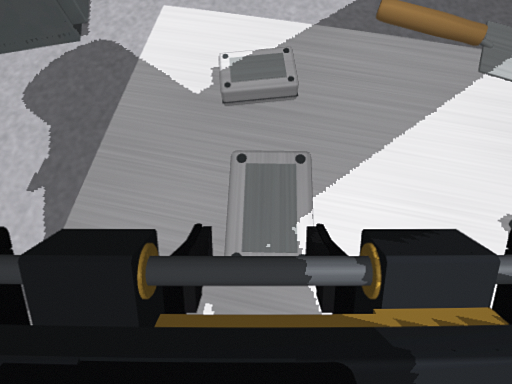

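The picture shows the jaws at 51 mm, which is less than the lid's 56 mm. They seem to have ridden up the bevelled edge, because the descent stopped 6 mm too high. I'll open, check the lid again and go deeper.

```bash
python3 -m inch '[[87,[0,0,0],[0,0,0]],[87,[0,0,0],[0,0,0]],[87,[-15,0,0],[0,0,0]],[87,[-25,0,0],[0,0,0]],[87,[-20,0,0],[0,0,0]],[87,[0,0,0],[0,0,0]]]'
python3 - <<'E'
from h import *
p=imaging.camera_params('wrist'); im=imaging.camera('wrist')
d=imaging.cut_out('wrist','flask_lid')
k=max(d,key=lambda k:k['box'][3])
x,f=fitbox([k['pixels']],[p],[.5455,-.2828],0,.084,.056,.028,yaws=[11]);print(np.round(k['box']),x,f)
cv2.imwrite('pics/w3.png',im[:,:,::-1])
rot=lean(np.degrees(x[2]),38)
pt,r=tool(); print(pt, r.as_matrix().round(3))
T=np.array([x[0],x[1],.006])-.006*np.array([np.cos(x[2]),np.sin(x[2]),0])
go(T,rot,n=2)
E
```

```text
time: 7.32
position: [0.5915, -0.2795, 0.0715]
tool_rot: [-0.099, 0.888, 0.036, 0.448]
ft_force: [-0.2, 0.1, -0.3]
grip_width: 0.0865
[268. 191.  70.  94.] [ 0.54540616 -0.28295267  0.19400708] 0.06410855054855347
[ 0.58939124 -0.279156    0.06983501] [[-0.582 -0.208  0.786]
 [-0.142  0.978  0.154]
 [-0.801 -0.023 -0.598]]
d=81 a=2 n=2
[0, [40.0, 3.0, -1.0], [-0.0, 0.6, 0.8]]
[0, [40.0, 3.0, -0.0], [-0.0, 0.6, 0.8]]
```

```bash
python3 -m inch '[[87,[38,3,-1],[0,0.6,0.8]],[87,[38,2,0],[0,0.6,0.8]],[87,[3,0,0],[0,0,0]],[87,[0,0,0],[0,0,0]]]'
python3 - <<'E'
from h import *
x=[ 0.5454, -0.28295, 0.194]
rot=lean(np.degrees(x[2]),38)
T=np.array([x[0],x[1],.007])-.006*np.array([np.cos(x[2]),np.sin(x[2]),0])
go(T,rot,n=1);print(get_obs()['ft_force'])
E
```

```text
time: 7.92
position: [0.5388, -0.285, 0.0052]
tool_rot: [-0.086, 0.895, 0.043, 0.436]
ft_force: [0.5, 0.6, 0.6]
grip_width: 0.0869
d=2 a=0 n=1
[0, [-2.0, 1.0, -0.0], [-0.0, -0.1, -0.1]]
[0.48566128 0.56489529 0.5508933 ]
```

```bash
python3 -m inch '[[60,[0,1,0],[0,0,0]],[54,[0,0,0],[0,0,0]],[50,[0,0,0],[0,0,0]],[50,[0,0,0],[0,0,0]],[50,[0,0,0],[0,0,0]]]' 30; python3 -m inch '[[45,[0,0,0],[0,0,0]]]'
```

```text
time: 8.55
position: [0.5425, -0.2844, 0.0082]
tool_rot: [-0.088, 0.893, 0.041, 0.439]
ft_force: [-0.2, -0.3, 0.2]
grip_width: 0.0514
time: 8.68
position: [0.5425, -0.2844, 0.0083]
tool_rot: [-0.088, 0.893, 0.041, 0.439]
ft_force: [0.0, 0.2, 1.3]
grip_width: 0.0475
```

```bash
python3 - <<'E'
from h import *
w=imaging.camera('wrist'); s=imaging.camera('side'); c=imaging.camera('scene')
P=imaging.camera_params('side');print(proj(tool()[0],P),proj([.5454,-.283,.014],P))
a=cv2.resize(s[230:330,290:420],(520,400),interpolation=cv2.INTER_CUBIC); b=cv2.resize(w,(280,210))
out=np.zeros((600,800,3),np.uint8); out[:400,:520]=a; out[:210,520:]=b
q=cv2.resize(c[250:340,130:230],(280,252),interpolation=cv2.INTER_CUBIC); out[210:462,520:]=q
cv2.imwrite('pics/m4.png',out[:,:,::-1])
E
python3 -m inch '[[40,[0,0,0],[0,0,0]]]'
```

```text
[[345.35220111 281.72799669]] [[346.13669232 279.57980637]]
time: 8.95
position: [0.5424, -0.2844, 0.0081]
tool_rot: [-0.088, 0.893, 0.041, 0.439]
ft_force: [-0.1, -0.6, -0.3]
grip_width: 0.042
```

View pics/m4.png

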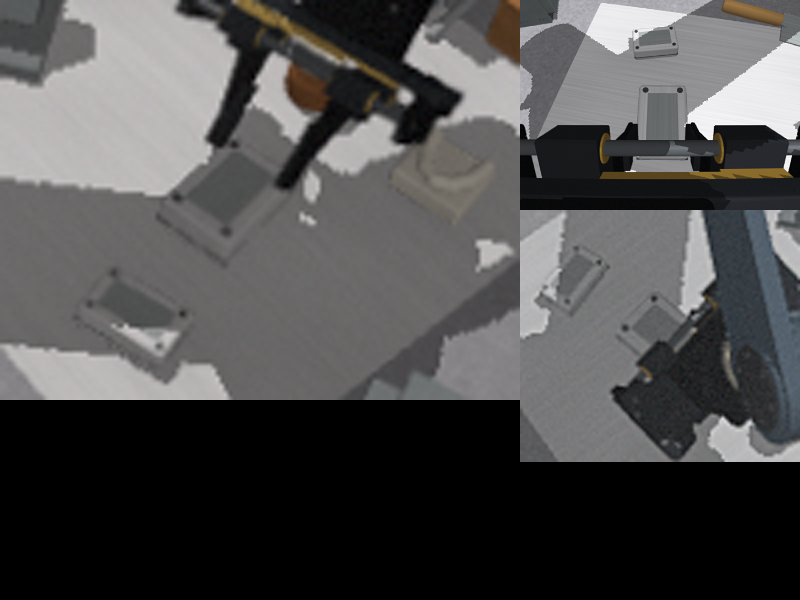

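Run:
```python
from h import *
p,r=tool()
for c in ['side','wrist','scene']:
    P=imaging.camera_params(c)
    for yy in (-21,21):
        print(c,yy,[(d,np.round(proj(p+r.apply([-d/1000,yy/1000,0]),P)[0]).tolist()) for d in (0,20,40,70)])
    for b in boxpts(.5454,-.283,0,.194,.084,.056,.028): print(np.round(proj(b,P)[0]),end='')
    print()
w=imaging.camera('wrist'); s=imaging.camera('side')
out=np.zeros((600,800,3),np.uint8); 
out[:300,:800]=cv2.resize(w[100:280,20:500],(800,300),interpolation=cv2.INTER_CUBIC)
out[300:600,:480]=cv2.resize(s[245:295,320:400],(480,300),interpolation=cv2.INTER_CUBIC)
cv2.imwrite('pics/m5.png',out[:,:,::-1])
```

```text
side -21 [(0, [352.0, 286.0]), (20, [355.0, 280.0]), (40, [359.0, 274.0]), (70, [364.0, 264.0])]
side 21 [(0, [339.0, 278.0]), (20, [343.0, 271.0]), (40, [346.0, 265.0]), (70, [351.0, 256.0])]
[345. 298.][347. 291.][328. 286.][330. 279.][362. 280.][364. 273.][345. 269.][347. 263.]
wrist -21 [(0, [226.0, 219.0]), (20, [223.0, 231.0]), (40, [219.0, 245.0]), (70, [211.0, 273.0])]
wrist 21 [(0, [290.0, 219.0]), (20, [293.0, 231.0]), (40, [297.0, 245.0]), (70, [305.0, 273.0])]
[221. 172.][216. 153.][298. 172.][303. 153.][215. 292.][208. 287.][304. 292.][311. 287.]
scene -21 [(0, [176.0, 302.0]), (20, [178.0, 303.0]), (40, [181.0, 303.0]), (70, [185.0, 304.0])]
scene 21 [(0, [186.0, 291.0]), (20, [189.0, 291.0]), (40, [191.0, 292.0]), (70, [196.0, 292.0])]
[164. 297.][163. 293.][178. 282.][177. 278.][187. 315.][185. 312.][200. 300.][199. 296.]
```

View pics/m5.png

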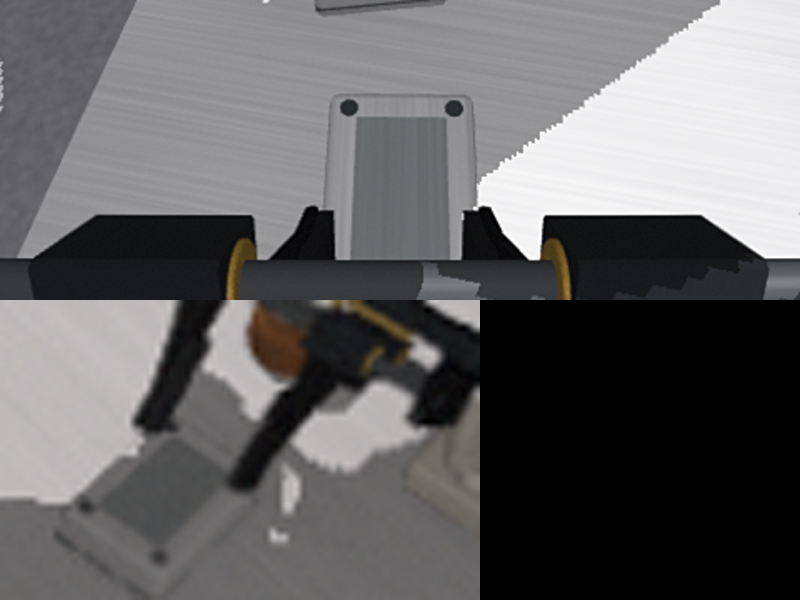

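Run:
```python
from h import *
p,r=tool();P=imaging.camera_params('wrist')
print(r.inv().apply(P['xyz']-p), (r.inv()*R.from_quat(P['rotation'])).as_matrix().round(2))
for g in (21,25.5,43.5):
  for z in (-10,0,10):
    print(g,z,[(d,np.round(proj(p+r.apply([-d/1000,-g/1000,z/1000]),P)[0]).tolist()) for d in (-10,0,10,20,30)])
```

```text
[-0.19717384  0.00035781 -0.0721185 ] [[ 0.   -0.27  0.96]
 [ 1.   -0.   -0.  ]
 [ 0.    0.96  0.27]]
21 -10 [(-10, [227.0, 201.0]), (0, [226.0, 205.0]), (10, [224.0, 210.0]), (20, [222.0, 215.0]), (30, [220.0, 221.0])]
21 0 [(-10, [228.0, 214.0]), (0, [226.0, 219.0]), (10, [225.0, 225.0]), (20, [223.0, 231.0]), (30, [221.0, 238.0])]
21 10 [(-10, [228.0, 228.0]), (0, [227.0, 234.0]), (10, [225.0, 240.0]), (20, [223.0, 246.0]), (30, [222.0, 254.0])]
25.5 -10 [(-10, [221.0, 201.0]), (0, [219.0, 205.0]), (10, [217.0, 210.0]), (20, [215.0, 215.0]), (30, [212.0, 221.0])]
25.5 0 [(-10, [221.0, 214.0]), (0, [219.0, 219.0]), (10, [217.0, 225.0]), (20, [215.0, 231.0]), (30, [213.0, 238.0])]
25.5 10 [(-10, [222.0, 228.0]), (0, [220.0, 234.0]), (10, [218.0, 240.0]), (20, [216.0, 246.0]), (30, [214.0, 254.0])]
43.5 -10 [(-10, [194.0, 201.0]), (0, [191.0, 205.0]), (10, [188.0, 210.0]), (20, [184.0, 215.0]), (30, [180.0, 221.0])]
43.5 0 [(-10, [195.0, 214.0]), (0, [192.0, 219.0]), (10, [189.0, 225.0]), (20, [185.0, 231.0]), (30, [181.0, 238.0])]
43.5 10 [(-10, [196.0, 228.0]), (0, [193.0, 234.0]), (10, [190.0, 240.0]), (20, [186.0, 246.0]), (30, [183.0, 254.0])]
```

The wrist and side views both show the visible fingertips about 30 mm short of the reported TCP along the tool axis. The fingers therefore closed over the lid's top. I'll treat that as the real tip offset: open, advance about 25 mm and watch the force.

```bash
python3 -m inch '[[87,[-10,0,0],[0,0,0]],[87,[0,0,0],[0,0,0]],[87,[0,0,0],[0,0,0]],[87,[0,0,0],[0,0,0]]]';  python3 - <<'E'
from h import *
x=[ 0.5454, -0.28295, 0.194]
imaging.camera('wrist');P=imaging.camera_params('wrist')
k=max(imaging.cut_out('wrist','flask_lid'),key=lambda k:k['box'][3])
print(fitbox([k['pixels']],[P],x,0,.084,.056,.028,yaws=[11]))
rot=lean(np.degrees(x[2]),38)
T=np.array([x[0],x[1],.011])-.008*np.array([np.cos(x[2]),np.sin(x[2]),0])+rot.apply([.030,0,0])
go(T,rot,n=2);print(T)
E
```

```text
time: 9.55
position: [0.5491, -0.2832, 0.0168]
tool_rot: [-0.088, 0.893, 0.041, 0.439]
ft_force: [0.3, 0.2, -0.4]
grip_width: 0.0729
(array([ 0.52819264, -0.28541926,  0.19191529]), np.float64(0.22126716375350952))
d=42 a=0 n=2
[0, [21.0, 1.0, -3.0], [-0.1, 0.1, 0.1]]
[0, [21.0, 0.0, -3.0], [-0.1, 0.1, 0.1]]
[ 0.5194267  -0.288053   -0.01264032]
```

```bash
python3 -m inch '[[87,[0,0,-4],[0,0,0]],[87,[0,0,-2],[0,0,0]],[87,[15,0,0],[0,0,0]]]'; python3 -m inch '[[87,[8,0,0],[0,0,0]],[87,[3,0,0],[0,0,0]]]';python3 -m inch '[[87,[6,0,0],[0,0,0]]]'
```

```text
time: 10.02
position: [0.5357, -0.2864, 0.009]
tool_rot: [-0.088, 0.893, 0.041, 0.44]
ft_force: [0.1, 0.0, 0.4]
grip_width: 0.0869
time: 10.28
position: [0.5265, -0.2874, -0.0016]
tool_rot: [-0.087, 0.894, 0.041, 0.438]
ft_force: [-0.1, -0.2, -0.0]
grip_width: 0.0867
time: 10.4
position: [0.5228, -0.2882, -0.0067]
tool_rot: [-0.087, 0.894, 0.041, 0.438]
ft_force: [0.6, -0.9, 0.7]
grip_width: 0.087
```

```bash
python3 -m inch '[[87,[6,0,0],[0,0,0]]]'; python3 -m inch '[[70,[1,0,0],[0,0,0]],[60,[0,0,0],[0,0,0]],[45,[0,0,0],[0,0,0]],[45,[0,0,0],[0,0,0]],[45,[0,0,0],[0,0,0]]]' 30; python3 -m inch '[[45,[0,0,0],[0,0,0]],[45,[0,0,0],[0,0,0]]]'
```

```text
time: 10.52
position: [0.519, -0.289, -0.0118]
tool_rot: [-0.087, 0.894, 0.041, 0.438]
ft_force: [0.4, 0.7, -0.6]
grip_width: 0.0868
time: 11.15
position: [0.5184, -0.289, -0.0128]
tool_rot: [-0.087, 0.894, 0.041, 0.438]
ft_force: [-0.7, -0.1, -0.5]
grip_width: 0.0557
time: 11.4
position: [0.5183, -0.289, -0.0129]
tool_rot: [-0.087, 0.894, 0.041, 0.438]
ft_force: [-0.5, 0.9, 0.1]
grip_width: 0.0557
```

Gripped at 55.7 mm. I'll lift and plan the carry.

```bash
cat > grasp.py <<'E'
from h import *
P0=np.array([.5183,-.289,-.0129]);R0=R.from_quat([-.087,.894,.041,.438])
LID=R0.inv().apply(np.array([.5455,-.2828,0])-P0)      # lid origin in tool
LR=R0.inv()*R.from_euler('z',.194)                     # lid orientation in tool
def target(lidpos,yaw):
    rot=R.from_euler('z',yaw)*LR.inv(); return np.array(lidpos)-rot.apply(LID),rot
E
python3 - <<'E'
from grasp import *
print(LID)
s=None
for q,y in (((.60,-.24,.12),.194),((.69,-.10,.26),.45),((.69,.06,.26),.6956),((.65,.14,.162),.6956)):
    s=go(*target(q,y),start=s)
E
```

```text
[-0.02728826  0.00084157  0.01411852]
d=139 a=0 n=4
[0, [-33.0, 8.0, -6.0], [0.0, 0.0, 0.0]]
[0, [-33.0, 8.0, -6.0], [0.0, 0.0, 0.0]]
[0, [-33.0, 8.0, -6.0], [0.0, 0.0, 0.0]]
[0, [-33.0, 8.0, -6.0], [0.0, 0.0, 0.0]]
d=214 a=15 n=5
[0, [-36.0, 23.0, 1.0], [-2.3, -0.0, -1.8]]
[0, [-37.0, 21.0, 2.0], [-2.3, -0.0, -1.8]]
[0, [-38.0, 20.0, 3.0], [-2.3, -0.0, -1.8]]
[0, [-38.0, 19.0, 4.0], [-2.3, -0.0, -1.8]]
[0, [-39.0, 17.0, 4.0], [-2.3, -0.0, -1.8]]
d=154 a=14 n=4
[0, [-11.0, 34.0, 14.0], [-2.8, -0.0, -2.2]]
[0, [-12.0, 33.0, 15.0], [-2.8, -0.0, -2.2]]
[0, [-13.0, 32.0, 17.0], [-2.8, -0.0, -2.2]]
[0, [-15.0, 31.0, 19.0], [-2.8, -0.0, -2.2]]
d=133 a=0 n=3
[0, [22.0, 29.0, 25.0], [0.0, 0.0, 0.0]]
[0, [22.0, 29.0, 25.0], [0.0, 0.0, 0.0]]
[0, [22.0, 29.0, 25.0], [0.0, 0.0, 0.0]]
```

```bash
python3 -m inch '[[45,[-12,0,-8],[0,0,0]],[45,[-30,5,-8],[0,0,0]],[45,[-33,10,-6],[0,0,0]],[45,[-33,10,-6],[0,0,0]],[45,[-33,10,0],[0,0,0]],[45,[-36,23,1],[-2.3,0,-1.8]],[45,[-37,21,2],[-2.3,0,-1.8]],[45,[-38,20,3],[-2.3,0,-1.8]],[45,[-38,19,4],[-2.3,0,-1.8]],[45,[-36,18,4],[-2.3,0,-1.8]]]'
python3 - <<'E'
from grasp import *
s=go(*target((.69,.06,.25),.6956))
E
```

```text
time: 12.65
position: [0.6667, -0.1052, 0.2638]
tool_rot: [-0.201, 0.874, 0.099, 0.431]
ft_force: [0.3, -0.6, -3.1]
grip_width: 0.0559
d=149 a=14 n=4
[0, [-5.0, 33.0, 17.0], [-2.7, 0.1, -2.2]]
[0, [-6.0, 32.0, 19.0], [-2.7, 0.1, -2.2]]
[0, [-7.0, 30.0, 20.0], [-2.7, 0.1, -2.2]]
[0, [-8.0, 29.0, 22.0], [-2.7, 0.1, -2.2]]
```

```bash
python3 -m inch '[[45,[-6,33,17],[-2.7,0,-2.2]],[45,[-7,32,19],[-2.7,0,-2.2]],[45,[-8,31,20],[-2.7,0,-2.2]],[45,[-8,30,22],[-2.7,0,-2.2]],[45,[0,0,0],[0,0,0]]]'
python3 - <<'E'
from grasp import *
p=imaging.camera_params('wrist');im=imaging.camera('wrist');cv2.imwrite('pics/w6.png',im[:,:,::-1])
for t in ['press_seat','press_hinge','lever_grip','release_top','press']:
    print(t,[(np.round(d['pixel']).tolist(),round(d['confidence'],2)) for d in imaging.tip_of('wrist',t)])
for k,b in dict(seat=(0,0,50),hinge=(95,0,78),grip=(11,0,241),rel=(59,80,129)).items(): print(k,proj(pw(*b),p)[0].round())
s=go(*target((.65,.14,.162),.6956))
E
```

```text
time: 13.28
position: [0.6707, 0.0531, 0.2438]
tool_rot: [-0.313, 0.838, 0.15, 0.421]
ft_force: [-0.2, -0.6, -2.3]
grip_width: 0.0557
press_seat [([321.0, 221.0], 0.8)]
press_hinge [([320.0, 224.0], 0.71), ([322.0, 144.0], 0.58)]
lever_grip [([364.0, 135.0], 0.85)]
release_top [([259.0, 152.0], 0.71)]
press [([312.0, 232.0], 0.82)]
seat [322. 224.]
hinge [322. 148.]
grip [366. 138.]
rel [260. 153.]
d=129 a=1 n=3
[0, [22.0, 29.0, 23.0], [-0.0, 0.3, 0.2]]
[0, [22.0, 29.0, 23.0], [-0.0, 0.3, 0.2]]
[0, [22.0, 29.0, 23.0], [-0.0, 0.3, 0.2]]
```

View pics/w6.png

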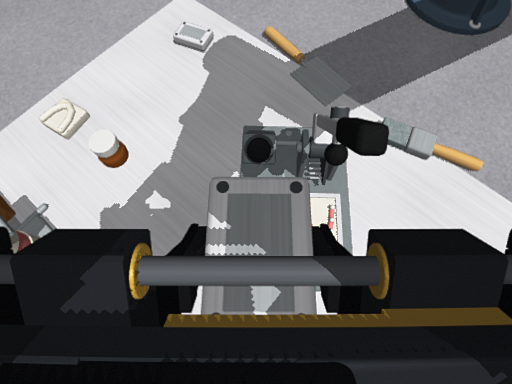

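Lid is held level and square in the view, with its far edge at (211–311, 180). The press points agree to about 3 px. Now I refit the press using all views and check the lid in hand.

```bash
cat > refit.py <<'E'
from grasp import *
OB=[]  # (body, cam params, pixel)
def fitpress(OB):
    B=np.array([o[0] for o in OB])/1000
    def res(v):
        w=R.from_euler('z',v[2]).apply(B)+[v[0],v[1],0]
        return np.concatenate([proj(w[i],OB[i][1])[0]-OB[i][2] for i in range(len(OB))])
    s=least_squares(res,[PX,PY,PYAW],loss='soft_l1'); return s.x,res(s.x).reshape(-1,2).round(1).tolist()
E
python3 - <<'E'
from refit import *
B=dict(press_seat=(0,0,50),press_hinge=(95,0,78),lever_grip=(11,0,241),release_top=(59,80,129))
w=imaging.camera_params('wrist');sc=imaging.camera_params('scene');sd=imaging.camera_params('side')
OBw=[(B['press_hinge'],w,(322,144)),(B['lever_grip'],w,(364,135)),(B['release_top'],w,(259,152)),(B['press_seat'],w,(321,221))]
OBs=[]
px={}
for c,p in (('scene',sc),('side',sd)):
    imaging.camera(c)
    for t in B:
        d=imaging.tip_of(c,t)
        if d: OBs.append((B[t],p,np.array(d[0]['pixel'])));print(c,t,np.round(d[0]['pixel']),round(d[0]['confidence'],2))
print(fitpress(OBw));print(fitpress(OBs));print(fitpress(OBw+OBs))
p,r=tool()
lp=p+r.apply(LID);lr=r*LR
pts=[proj(lp+lr.apply([a*.042,b*.028,h]),w)[0].round().tolist() for a in(-1,1) for b in(-1,1) for h in(0,.028)]
print(lp,lr.as_euler('zyx'),pts)
k=max(imaging.cut_out('wrist','flask_lid'),key=lambda k:k['box'][3]*k['box'][2]);print(k['box'])
E
```

```text
scene press_seat [285. 227.] 0.87
scene press_hinge [253. 214.] 0.6
scene lever_grip [286. 187.] 0.69
scene release_top [261. 228.] 0.66
side press_seat [277. 193.] 0.8
side press_hinge [270. 208.] 0.63
side lever_grip [284. 150.] 0.62
side release_top [303. 193.] 0.63
(array([ 0.57945643,  0.0707853 , -2.45366351]), [[-1.1, 2.1], [-0.0, -0.5], [0.2, -1.0], [0.7, 0.8]])
(array([ 0.58243093,  0.07335208, -2.52193594]), [[-0.5, -0.8], [0.9, 0.6], [0.7, -1.4], [-0.6, 2.0], [3.1, 4.3], [1.2, -0.5], [-1.2, -0.9], [-2.2, 1.1]])
(array([ 0.58014081,  0.0710838 , -2.46420718]), [[-0.5, 2.6], [-0.0, 0.4], [0.6, -1.1], [0.5, 1.3], [-1.6, -0.9], [-0.5, 2.1], [-0.5, -1.3], [-0.3, 3.3], [2.9, 4.9], [2.7, 0.6], [-1.1, -0.3], [-0.8, 1.1]])
[0.69231152 0.06686833 0.25757981] [ 0.70407688 -0.01874531  0.00157741] [[218.0, 194.0], [212.0, 174.0], [306.0, 193.0], [313.0, 174.0], [211.0, 337.0], [202.0, 340.0], [315.0, 337.0], [325.0, 339.0]]
[259.8, 245.6, 118.0, 136.6]
```

```bash
sed -i 's/^PX,PY,PYAW=.*/PX,PY,PYAW=.5800,.0710,-2.460/' h.py
python3 - <<'E'
from grasp import *
yaw=PYAW+np.pi
s=go(*target(pw(-75,0,50+90),yaw))
E
```

```text
d=139 a=2 n=4
[0, [24.0, 19.0, 16.0], [0.2, 0.2, 0.3]]
[0, [25.0, 19.0, 16.0], [0.2, 0.2, 0.3]]
[0, [25.0, 19.0, 16.0], [0.2, 0.2, 0.3]]
[0, [25.0, 19.0, 16.0], [0.2, 0.2, 0.3]]
```

```bash
python3 -m inch '[[45,[24,19,16],[0.2,0.2,0.3]],[45,[25,19,16],[0.2,0.2,0.3]],[45,[25,19,16],[0.2,0.2,0.3]],[45,[25,19,16],[0.2,0.2,0.3]],[45,[0,0,0],[0,0,0]]]'
cat > look.py <<'E'
from refit import *
B=dict(press_seat=(0,0,50),press_hinge=(95,0,78),lever_grip=(11,0,241),release_top=(59,80,129))
def look(name,skip=()):
    w=imaging.camera_params('wrist');im=imaging.camera('wrist');cv2.imwrite(f'pics/{name}.png',im[:,:,::-1])
    OB=[]
    for t in B:
        if t in skip: continue
        for d in imaging.tip_of('wrist',t):
            if np.linalg.norm(d['pixel']-proj(pw(*B[t]),w)[0])<15 : OB.append((B[t],w,np.array(d['pixel'])));print(t,np.round(d['pixel'],1),round(d['confidence'],2)); break
    if len(OB)>1: print(fitpress(OB))
    p,r=tool();lp=p+r.apply(LID);lr=r*LR
    print('lid by kin',lp.round(4),lr.as_euler('zyx').round(3),'rel seat mm',(R.from_euler('z',PYAW).inv().apply(lp-pw(0,0,50))*1000).round(1))
    print([proj(lp+lr.apply([a*.042,b*.028,.028]),w)[0].round().tolist() for a,b in((-1,-1),(-1,1),(1,1),(1,-1))])
    return im,w
E
python3 - <<'E'
from look import *
im,w=look('w7')
go(*target(pw(-8,0,60),PYAW+np.pi))
E
```

```text
time: 14.75
position: [0.6177, 0.1012, 0.1238]
tool_rot: [-0.3, 0.845, 0.143, 0.418]
ft_force: [0.5, -0.8, -1.9]
grip_width: 0.0556
press_hinge [263.8  93.1] 0.76
release_top [161.5  88.2] 0.72
(array([ 0.57857118,  0.07677391, -2.45469514]), [[0.2, -0.1], [-0.2, 0.1]])
lid by kin [0.6429 0.1179 0.1412] [ 0.677 -0.019 -0.001] rel seat mm [-78.4   3.2  91.2]
[[202.0, 173.0], [305.0, 173.0], [315.0, 343.0], [189.0, 343.0]]
d=107 a=1 n=3
[0, [36.0, 1.0, -3.0], [-0.2, 0.3, 0.1]]
[0, [36.0, 1.0, -2.0], [-0.2, 0.3, 0.1]]
[0, [36.0, 1.0, -2.0], [-0.2, 0.3, 0.1]]
```

View pics/w7.png

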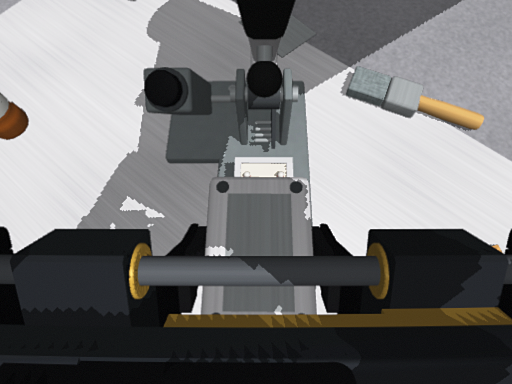

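The picture shows the plaster in the fixed half at (264,168) and the lid's far corners at about (209,182) and (310,182). The arm may still have been settling when I took it, so I measure again at rest.

Run:
```python
from look import *
print(tool()[0])
im,w=look('w8')
print(tool()[0], imaging.camera_params('wrist')['xyz']-w['xyz'])
p,r=tool();print(r.inv().apply(w['xyz']-p),(r.inv()*R.from_quat(w['rotation'])).as_rotvec())
k=max(imaging.cut_out('wrist','flask_lid'),key=lambda k:k['box'][3]*k['box'][2]);m=k['pixels']
print(k['box']); 
for row in (190,200,210,220): c=np.where(m[row])[0];print(row,c.min(),c.max())
q=cv2.imread('pics/w7.png').astype(int);print('moved',np.abs(q-im[:,:,::-1]).mean())
```

```text
[0.62195289 0.09978053 0.12786628]
press_hinge [266.8  92. ] 0.58
release_top [164.   90.4] 0.87
(array([ 0.579367  ,  0.07580554, -2.4436209 ]), [[-1.4, 0.6], [0.9, -0.3]])
lid by kin [0.6416 0.1182 0.1399] [ 0.677 -0.016 -0.001] rel seat mm [-77.6   2.2  89.9]
[[212.0, 172.0], [312.0, 172.0], [323.0, 336.0], [202.0, 336.0]]
[0.62064473 0.10006644 0.1267111 ] [-0.00071173  0.00027334 -0.00127636]
[-0.19851943 -0.0004876  -0.07246267] [1.00929773 1.00442715 1.32523175]
[258.3, 246.2, 118.4, 136.9]
190 209 309
200 208 309
210 208 310
220 206 310
moved 6.0878143310546875
```

Run:
```python
import re
s=open('grasp.py').read()
s=s.replace("def target","LID=np.array([LID[0],-.0005,LID[2]])+LR.apply([.004,0,0])\ndef target");open('grasp.py','w').write(s)
from look import *
V=[]
for i in range(5):
    w=imaging.camera_params('wrist');imaging.camera('wrist')
    OB=[]
    for t in ('press_hinge','release_top','press_seat'):
        for d in imaging.tip_of('wrist',t):
            if np.linalg.norm(d['pixel']-proj(pw(*B[t]),w)[0])<14: OB.append((B[t],w,np.array(d['pixel'])));break
    v,e=fitpress(OB);V.append(v);print(len(OB),v.round(4),tool()[0].round(4),e)
v=np.median(V,0);print(v)
PO=tuple(v)
go(*target(pw(-8,0,58,PO),v[2]+np.pi))
p,r=tool();print(proj(p+r.apply(LID)+(r*LR).apply([-.042,-.028,.028]),w))
```

```text
2 [ 0.5783  0.0786 -2.4366] [0.6202 0.1003 0.1261] [[-0.4, 0.2], [0.3, -0.1]]
1 [ 0.5816  0.0785 -2.4605] [0.6201 0.1004 0.126 ] [[0.0, -0.0]]
2 [ 0.5772  0.0804 -2.4267] [0.6202 0.1004 0.1261] [[-0.1, 0.1], [0.1, -0.0]]
2 [ 0.5778  0.0794 -2.4288] [0.6202 0.1004 0.1261] [[1.3, -0.6], [-0.8, 0.3]]
2 [ 0.5789  0.078  -2.4521] [0.6202 0.1004 0.1261] [[0.3, -0.2], [-0.3, 0.1]]
[ 0.57828158  0.07859184 -2.43661979]
d=108 a=2 n=3
[0, [36.0, 3.0, -2.0], [-0.5, 0.2, -0.2]]
[0, [36.0, 3.0, -2.0], [-0.5, 0.2, -0.2]]
[0, [36.0, 4.0, -2.0], [-0.5, 0.2, -0.2]]
[[206.58242534 179.17917507]]
```

```bash
sed -i 's/^PX,PY,PYAW=.*/PX,PY,PYAW=.5788,.0790,-2.442/' h.py; python3 -m inch '[[45,[36,3,-2],[-0.5,0.2,-0.2]],[45,[36,3,-2],[-0.5,0.2,-0.2]],[45,[25,2,-2],[-0.2,0.2,-0.2]],[45,[0,0,0],[0,0,0]],[45,[0,0,0],[0,0,0]],[45,[0,0,0],[0,0,0]]]'
python3 - <<'E'
from look import *
V=[]
for i in range(5):
    w=imaging.camera_params('wrist');imaging.camera('wrist')
    OB=[]
    for t in ('press_hinge','release_top'):
        for d in imaging.tip_of('wrist',t):
            if np.linalg.norm(d['pixel']-proj(pw(*B[t]),w)[0])<18: OB.append((B[t],w,np.array(d['pixel'])));break
    if len(OB)<2: print('few');continue
    v,e=fitpress(OB);V.append(v);print(v.round(4),tool()[0].round(4))
k=max(imaging.cut_out('wrist','flask_lid'),key=lambda k:k['box'][3]*k['box'][2]);print(k['box'])
p,r=tool();lp=p+r.apply(LID);lr=r*LR
print([proj(lp+lr.apply([-.042,b,.028]),w)[0].round(1).tolist() for b in (-.028,.028)])
print('rel seat mm',(R.from_euler('z',PYAW).inv().apply(lp-pw(0,0,50))*1000).round(1), lr.as_euler('zyx')-[PYAW+np.pi,0,0])
print(get_obs()['ft_force'])
go(*target(pw(0,0,51),PYAW+np.pi))
E
```

```text
time: 17.05
position: [0.5695, 0.0659, 0.0528]
tool_rot: [-0.31, 0.841, 0.146, 0.419]
ft_force: [-0.5, 0.1, -3.0]
grip_width: 0.0561
[ 0.5779  0.0764 -2.4381] [0.5693 0.0658 0.0528]
[ 0.5778  0.0788 -2.4484] [0.5686 0.0657 0.0524]
[ 0.579   0.0765 -2.4518] [0.5683 0.0655 0.0522]
[ 0.5793  0.0771 -2.4567] [0.5682 0.0655 0.0521]
[ 0.5804  0.0767 -2.4701] [0.5682 0.0655 0.0521]
[201.4, 157.1, 250.6, 313.9]
[[206.6, 179.2], [308.3, 178.9]]
rel seat mm [-15.    3.8  15.2] [ 0.00223879 -0.01072055 -0.00316143]
[ 0.09298858 -0.79195938 -2.10113208]
d=21 a=1 n=1
[0, [20.0, 4.0, -3.0], [-0.2, 0.4, 0.5]]
```

```bash
sed -i 's/^PX,PY,PYAW=.*/PX,PY,PYAW=.5790,.0775,-2.447/' h.py
python3 - <<'E'
from look import *
go(*target(pw(0,0,54),PYAW+np.pi),n=2)
E
python3 -m inch '[[45,[8,2,-2],[-0.2,0.4,0.3]],[45,[9,1,-2],[0,0.2,0.2]],[45,[0,0,0],[0,0,0]],[45,[0,0,0],[0,0,0]]]'
python3 - <<'E'
from look import *
V=[]
for i in range(4):
    w=imaging.camera_params('wrist');imaging.camera('wrist')
    OB=[]
    for t in ('press_hinge','release_top'):
        for d in imaging.tip_of('wrist',t):
            if np.linalg.norm(d['pixel']-proj(pw(*B[t]),w)[0])<18: OB.append((B[t],w,np.array(d['pixel'])));break
    if len(OB)<2: print('few');continue
    v,e=fitpress(OB);V.append(v);print(v.round(4),tool()[0].round(4))
p,r=tool();lp=p+r.apply(LID);lr=r*LR
print('rel seat mm',(R.from_euler('z',PYAW).inv().apply(lp-pw(0,0,50))*1000).round(1), lr.as_euler('zyx')-[PYAW+np.pi,0,0])
go(*target(pw(0,0,51),PYAW+np.pi))
out=np.zeros((600,800,3),np.uint8)
a=imaging.camera('side')[165:225,240:320]; b=imaging.camera('scene')[190:250,230:310]
out[:300,:400]=cv2.resize(a,(400,300),interpolation=cv2.INTER_CUBIC);out[:300,400:]=cv2.resize(b,(400,300),interpolation=cv2.INTER_CUBIC)
out[300:]=cv2.resize(imaging.camera('wrist')[40:265,80:440],(800,300)) 
cv2.imwrite('pics/m9.png',out[:,:,::-1])
E
```

```text
d=20 a=1 n=2
[0, [9.0, 2.0, -3.0], [0.0, 0.2, 0.3]]
[0, [9.0, 1.0, -3.0], [0.0, 0.2, 0.3]]
time: 18.35
position: [0.5545, 0.0582, 0.0399]
tool_rot: [-0.308, 0.845, 0.149, 0.411]
ft_force: [0.1, 0.7, -3.1]
grip_width: 0.0558
[ 0.5774  0.0762 -2.4475] [0.5547 0.0584 0.0401]
[ 0.5801  0.0763 -2.4714] [0.5548 0.0585 0.0401]
few
[ 0.5779  0.0771 -2.4407] [0.5546 0.0584 0.0401]
rel seat mm [-1.  -0.6  2.8] [ 0.00432844  0.00510141 -0.00308275]
d=2 a=0 n=1
[0, [2.0, -0.0, 1.0], [0.2, -0.3, 0.1]]
```

View pics/m9.png

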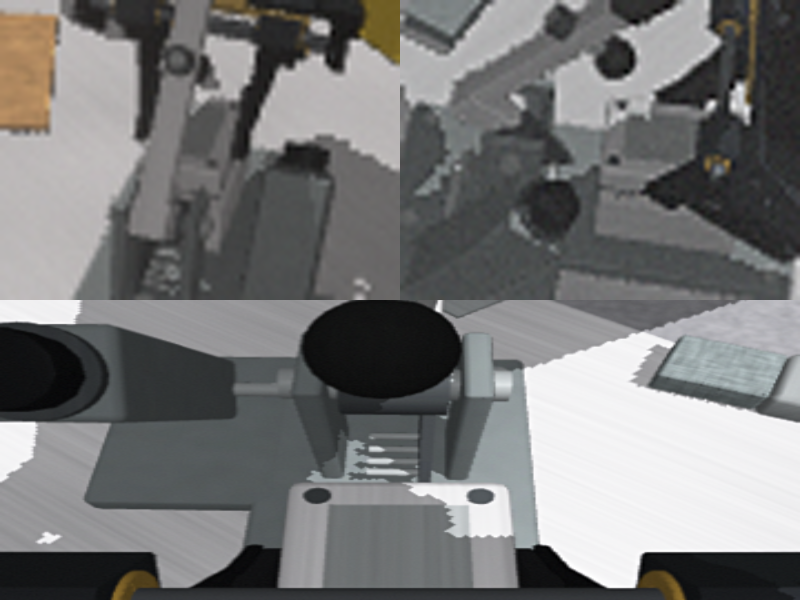

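Run:
```python
from look import *
P=imaging.camera_params('scene')
for x,y in ((42,28),(42,-28),(-42,28)):
    print(x,y,[(z,proj(pw(x,y,z),P)[0].round(1).tolist()) for z in (14,30,50,53,81)])
im=imaging.camera('scene');g=cv2.cvtColor(im,cv2.COLOR_RGB2GRAY)
for r in range(208,242): print(r,g[r,260:300])
```

```text
42 28 [(14, [268.9, 236.7]), (30, [269.2, 233.9]), (50, [269.5, 230.4]), (53, [269.6, 229.9]), (81, [270.1, 224.7])]
42 -28 [(14, [271.0, 221.5]), (30, [271.3, 218.6]), (50, [271.6, 215.0]), (53, [271.7, 214.4]), (81, [272.3, 209.2])]
-42 28 [(14, [296.3, 240.3]), (30, [296.9, 237.6]), (50, [297.7, 234.1]), (53, [297.8, 233.5]), (81, [298.9, 228.5])]
208 [ 60 187 183 180 178 177 177 179 178 181 178 179 180 180 179 181 181 177
 181 181 154  62  40  37  35  47  42  49  47  44  41  46  40  51  59  52
 168 202 200 110]
209 [ 55 189 187 177 177 178 178 179 179 178 179 182 164 176 175 171 172 167
 165 184 199  64  26  39  36  35  46  46  43  47  41  30  33  42  62  48
 158 193 200  69]
210 [ 87 188 182 180 175 181 180 179 179 177 182 156 156 109  72 122 184 181
 179 186 137  82  56  58  44  42  35  36  34  32  34 121 221 112  63  42
 206 192 195 105]
211 [ 91 187 182 178 180 177 178 176 176 180 182 139 168 132  57 149 180 182
 183 190 121 117 120 126 128 128 127 100  91  79  46 183 187  60  53  50
 208 197 195 209]
212 [ 94 188 183 181 180 179 178 175 177 178 183 124 170 181 185 161 148 15
[... 4264 characters left out ...]
05 108 119
  96  58  42  37]
238 [ 65  82  69  80  78  78  80  77  79  77  80  75  73  74  73  73  72  72
  85  82  92 105  98 112 112 111 111 110 108 112 109 108 111 105 106 114
 115 138 110  60]
239 [132  86  78  77  78  77  79  80  76  79  82  80  79  83  77  75  75  79
  78  78  72  74  75  75  84  80  93 104 101 110 110 111 112 112 112 111
 117 128 126 133]
240 [ 91  96  74  77  80  79  79  82  79  81  77  74  76  82  75  76  79  81
  79  79  77  77  77  77  80  75  78  75  71  72  71  84  82  90 103 100
 121 131 127 125]
241 [ 76  66  83  81  83  79  79  78  75  81  78  79  80  77  76  85  77  77
  79  78  79  80  75  80  76  77  75  77  80  77  70  78  80  76  76  75
 128 126 124 128]
```

Scene columns: back edge of the fixed half at 269.5 (predicted 269.2) and of the lid at 269.9, so x is flush. The wrist view suggests the lid sits 2–3 mm too far toward press −y. I check that against the base-plate edges.

Run:
```python
from look import *
w=imaging.camera_params('wrist')
for y in (50,-50): print(y,[(x,proj(pw(x,y,14),w)[0].round(1).tolist()) for x in (20,35,50,80,150)])
p,r=tool();lp=p+r.apply(LID);lr=r*LR
print([proj(lp+lr.apply([a,b,.028]),w)[0].round(1).tolist() for a in(-.042,-.02) for b in (-.028,.028)])
im=imaging.camera('wrist');g=cv2.cvtColor(im,cv2.COLOR_RGB2GRAY)
for r_ in (200,210,218): print(r_,'L',g[r_,184:216:1],'R',g[r_,300:332])
```

```text
50 [(20, [188.0, 245.0]), (35, [189.8, 225.0]), (50, [191.5, 206.0]), (80, [194.6, 170.5]), (150, [201.2, 99.5])]
-50 [(20, [326.9, 245.3]), (35, [325.3, 225.3]), (50, [323.7, 206.2]), (80, [320.8, 170.7]), (150, [314.9, 99.5])]
[[206.6, 179.2], [308.3, 178.8], [204.1, 217.2], [310.9, 216.9]]
200 L [152 153 150 149 146 148 149 134  94  79  86  90  90  90  91  90  90  90
  91  90  89  88  88  86  92 127 140 144 148 151 153 152] R [242 242 243 242 240 236 234 236 239 216 161 160 164 163 161 163 161 164
 164 160 147 182 249 248 246 246 246 246 246 246 245 244]
210 L [154 156 158 155 155 157 135  93  81  88  90  87  89  89  89  89  89  89
  89  89  88  88  87  88 115 137 144 146 150 152 154 152] R [242 243 243 243 243 240 236 235 238 240 189 166 167 168 169 168 167 166
 166 164 155 148 251 247 244 243 243 242 243 244 246 247]
218 L [155 156 153 151 150 134  92  79  85  90  89  89  89  90  89  89  88  89
  88  89  88  87  87 103 133 142 144 147 152 154 154 152] R [149 149 166 171 150 143 136 151 154 135 116 125 163 169 168 168 168 168
 168 169 165 156 189 252 248 245 244 244 244 243 244 244]
```

```bash
python3 -m inch '[[45,[0,-2.5,0],[0,0,0]],[45,[1.6,0,1.2],[0,0,0]],[45,[0,0,0],[0,0,0]]]'; python3 -m inch '[[45,[1.6,0,1.2],[0,0,0]],[45,[0,0,0],[0,0,0]]]'; python3 -c "
from look import *
p,r=tool();lp=p+r.apply(LID);lr=r*LR
print('rel seat mm',(R.from_euler('z',PYAW).inv().apply(lp-pw(0,0,50))*1000).round(1), lr.as_euler('zyx')-[PYAW+np.pi,0,0], r.inv().apply([0,0,-1]))"
```

```text
time: 19.58
position: [0.5562, 0.0562, 0.0378]
tool_rot: [-0.308, 0.845, 0.149, 0.411]
ft_force: [0.2, -0.2, -1.4]
grip_width: 0.0558
time: 19.82
position: [0.5565, 0.0562, 0.0377]
tool_rot: [-0.308, 0.845, 0.148, 0.411]
ft_force: [-0.9, 0.2, -2.7]
grip_width: 0.0556
rel seat mm [-1.   2.3  0.4] [ 0.00397098  0.00515188 -0.00443868] [0.78583015 0.00299826 0.61843512]
```

```bash
python3 -m inch '[[45,[2.4,0,1.8],[0,0,0]],[45,[0,0,0],[0,0,0]]]'; python3 -m inch '[[45,[3,0,2.4],[0,0,0]],[45,[0,0,0],[0,0,0]]]'
```

```text
time: 20.08
position: [0.5567, 0.0562, 0.0378]
tool_rot: [-0.308, 0.845, 0.147, 0.411]
ft_force: [0.9, 0.5, -3.3]
grip_width: 0.0558
time: 20.32
position: [0.5569, 0.0561, 0.0378]
tool_rot: [-0.308, 0.846, 0.146, 0.41]
ft_force: [0.1, -0.0, -3.1]
grip_width: 0.0561
```

```bash
python3 -m inch '[[45,[6,0,5],[0,0,0]]]'
python3 - <<'E'
from look import *
o=get_obs();print(o['q'],o['joint_torque'],o['ft_force'],o['moment'],o['position'])
w=imaging.camera('wrist');s=imaging.camera('scene')
out=np.zeros((600,800,3),np.uint8)
out[:360]=cv2.resize(s[170:251,180:360],(800,360),interpolation=cv2.INTER_CUBIC)
out[360:,:320]=cv2.resize(w,(320,240)); out[360:,320:640]=cv2.resize(imaging.camera('side')[90:240,160:360],(320,240))
cv2.imwrite('pics/m10.png',out[:,:,::-1])
E
```

```text
time: 20.45
position: [0.5571, 0.056, 0.037]
tool_rot: [-0.309, 0.847, 0.144, 0.408]
ft_force: [0.8, 8.8, 41.8]
grip_width: 0.0555
[ 0.11389933  0.94753081  1.22188937 -0.35631505  1.56054167 -2.03629302] [ -5.1189512  -29.82834399  -6.80044815  -0.08138877  -4.39003229
   0.05476146] [ 0.75958133  8.76231734 41.84273211] [-1.13663007  3.02995092 -0.77725989] [0.55712762 0.05596206 0.036956  ]
```

View pics/m10.png

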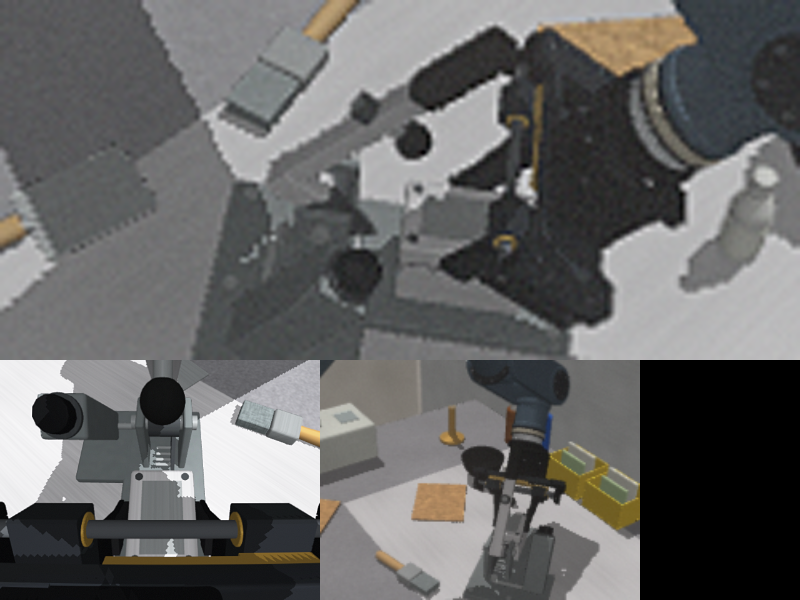

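Pushing now raises the force (42 N momentarily) with no movement, so the lid is seated at the expected height. The scene shows the lid in line with the fixed half. Relax and let go.

```bash
python3 -m inch '[[45,[0,0,0],[0,0,0]],[45,[0,0,0],[0,0,0]]]'; python3 -m inch '[[58,[0,0,0],[0,0,0]],[64,[0,0,0],[0,0,0]],[75,[0,0,0],[0,0,0]],[87,[0,0,0],[0,0,0]],[87,[-5,0,0],[0,0,0]],[87,[-30,0,0],[0,0,0]],[87,[-40,0,0],[0,0,0]],[87,[-40,0,0],[0,0,0]],[87,[-30,0,0],[0,0,0]],[87,[0,0,0],[0,0,0]],[87,[0,0,0],[0,0,0]]]'
python3 - <<'E'
from look import *
for i in range(3):
    w=imaging.camera_params('wrist');im=imaging.camera('wrist')
    if i==0: cv2.imwrite('pics/w11.png',im[:,:,::-1])
    x0=pw(0,0,50)
    ks=[k for k in imaging.cut_out('wrist','flask_lid')]
    if not ks: print('none');continue
    k=min(ks,key=lambda k:np.linalg.norm(np.array(k['box'][:2])-proj(pw(0,0,64),w)[0]))
    v,f=fitbox([k['pixels']],[w],x0,.05,.084,.056,.028,yaws=[40])
    OB=[]
    for t in ('press_hinge','release_top','lever_grip'):
        for d in imaging.tip_of('wrist',t):
            if np.linalg.norm(d['pixel']-proj(pw(*B[t]),w)[0])<18: OB.append((B[t],w,np.array(d['pixel'])));break
    v2,e=fitpress(OB)
    print('lid',v.round(4),round(f,3),k['box'],'press',v2.round(4),len(OB))
    print('rel',R.from_euler('z',v2[2]).inv().apply(np.r_[v[:2]-v2[:2],0]).round(4), v[2]-v2[2]-np.pi)
E
```

```text
time: 20.85
position: [0.5579, 0.0563, 0.037]
tool_rot: [-0.309, 0.846, 0.144, 0.41]
ft_force: [0.2, 1.1, -0.8]
grip_width: 0.056
time: 22.22
position: [0.6267, 0.116, 0.1511]
tool_rot: [-0.308, 0.848, 0.144, 0.407]
ft_force: [-0.7, 0.6, -0.5]
grip_width: 0.0872
lid [0.5801 0.0748 0.6878] 0.047 [257.1, 187.8, 65.9, 87.1] press [ 0.5803  0.0776 -2.4552] 3
rel [0.0019 0.002  0.    ] 0.0013757989384459712
lid [0.5798 0.0747 0.6906] 0.048 [256.8, 188.9, 63.2, 87.7] press [ 0.5808  0.0763 -2.4558] 3
rel [0.0018 0.0006 0.    ] 0.004740401875659828
lid [0.58   0.075  0.7021] 0.035 [260.1, 188.7, 60.1, 86.2] press [ 0.58    0.0771 -2.4415] 3
rel [0.0013 0.0016 0.    ] 0.0020212888827617626
```

Lid in place, let go: relative x about 1.7 mm, y about 1.4 mm, yaw about 0.003 rad. Next is the lever. I plan to touch the handle top with shut fingers, then rotate the tool rigidly about the hinge.

```bash
sed -i 's/^PX,PY,PYAW=.*/PX,PY,PYAW=.5803,.0768,-2.450/' h.py
python3 - <<'E'
from look import *
D=.031; az=np.degrees(PYAW)+180
def tp(b,L): 
    rot=lean(az,L); return pw(*b)+rot.apply([D,0,0]),rot
s=go(*tp((-110,0,300),25)); s=go(*tp((-40,0,340),0),start=s); s=go(*tp((20+.78*50,0,248+.62*50),-40),start=s)
E
```

```text
d=125 a=14 n=3
[0, [-39.0, -0.0, -16.0], [-0.0, -4.6, 0.1]]
[0, [-40.0, -0.0, -13.0], [-0.0, -4.6, 0.1]]
[0, [-41.0, -0.0, -10.0], [-0.0, -4.6, 0.1]]
d=68 a=25 n=3
[0, [-3.0, -0.0, -22.0], [0.0, -8.3, 0.0]]
[0, [-6.0, -0.0, -22.0], [0.0, -8.3, 0.0]]
[0, [-9.0, -0.0, -21.0], [0.0, -8.3, 0.0]]
d=96 a=40 n=5
[0, [11.0, 0.0, -16.0], [-0.0, -8.0, -0.0]]
[0, [8.0, 0.0, -17.0], [-0.0, -8.0, -0.0]]
[0, [6.0, 0.0, -18.0], [-0.0, -8.0, -0.0]]
[0, [3.0, 0.0, -19.0], [-0.0, -8.0, -0.0]]
[0, [1.0, 0.0, -19.0], [-0.0, -8.0, -0.0]]
```

```bash
python3 -m inch '[[0,[-40,0,-8],[0,-3,0]],[0,[-40,0,-13],[0,-5,0]],[0,[-42,0,-10],[0,-5,0]],[0,[-15,0,-20],[0,-8.3,0]],[0,[-10,0,-22],[0,-8.3,0]],[0,[-9,0,-21],[0,-8.3,0]],[0,[0,0,0],[0,0,0]]]'
python3 - <<'E'
from look import *
D=.031; az=np.degrees(PYAW)+180
def tp(b,L): 
    rot=lean(az,L); return pw(*b)+rot.apply([D,0,0]),rot
s=go(*tp((20+.78*50,0,248+.62*50),-40))
E
```

```text
time: 23.85
position: [0.6233, 0.1147, 0.3227]
tool_rot: [-0.244, 0.663, 0.239, 0.666]
ft_force: [0.6, 0.3, 0.6]
grip_width: 0.025
d=118 a=40 n=5
[0, [13.0, -0.0, -19.0], [0.1, -8.0, 0.1]]
[0, [11.0, -0.0, -21.0], [0.1, -8.0, 0.1]]
[0, [8.0, -0.0, -22.0], [0.1, -8.0, 0.1]]
[0, [4.0, -0.0, -23.0], [0.1, -8.0, 0.1]]
[0, [1.0, -0.0, -23.0], [0.1, -8.0, 0.1]]
```

```bash
python3 -m inch '[[0,[4,0,-22],[0,-8,0]],[0,[6,0,-23],[0,-8,0]],[0,[8,0,-24],[0,-8,0]],[0,[8,0,-24],[0,-8,0]],[0,[8,0,-24],[0,-8,0]],[0,[0,0,0],[0,0,0]]]' 20
python3 - <<'E'
from look import *
D=.031; az=np.degrees(PYAW)+180
def tp(b,L): 
    rot=lean(az,L); return pw(*b)+rot.apply([D,0,0]),rot
for i in range(2):
    w=imaging.camera_params('wrist');im=imaging.camera('wrist')
    print([(np.round(d['pixel']),d['confidence']) for d in imaging.tip_of('wrist','lever_grip')],proj(pw(11,0,241),w))
    cv2.imwrite('pics/w12.png',im[:,:,::-1])
p,r=tool();t=p-r.apply([D,0,0]);print('tip press',R.from_euler('z',PYAW).inv().apply(t-[PX,PY,0])*1000)
s=go(*tp((20,0,248),-40))
E
```

```text
time: 24.6
position: [0.5759, 0.0998, 0.3051]
tool_rot: [-0.142, 0.442, 0.268, 0.844]
ft_force: [-0.4, 0.4, -1.1]
grip_width: 0.0006
[(array([229., 128.]), 0.76)] [[228.89033459 131.88199263]]
[(array([230., 130.]), 0.58)] [[231.18416624 130.72357766]]
tip press [  5.58664798 -20.18947812 330.99008961]
d=84 a=7 n=2
[0, [30.0, -10.0, -28.0], [-1.6, -2.6, 1.4]]
[0, [29.0, -10.0, -29.0], [-1.6, -2.6, 1.4]]
```

View pics/w12.png

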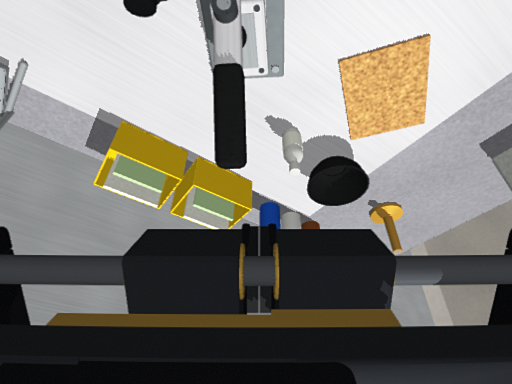

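The view shows the handle at (230,115) and the shut fingers at about (260,225). The tool is 20 mm off to +y (tool axis), so I correct that before going down.

```bash
python3 -m inch '[[0,[6,-10,-24],[-1.6,-2.6,1.4]],[0,[6,-10,-24],[-1.6,-2.6,1.4]],[0,[0,0,0],[0,0,0]],[0,[0,0,0],[0,0,0]]]'
cat > lev.py <<'E'
from look import *
D=.031; az=np.degrees(PYAW)+180
def tp(b,L): 
    rot=lean(az,L); return pw(*b)+rot.apply([D,0,0]),rot
def tip(): 
    p,r=tool();t=p-r.apply([D,0,0]);x=r.as_matrix()[:,0];a=R.from_euler('z',PYAW).inv()
    xl=a.apply(x); print('tip press',(a.apply(t-[PX,PY,0])*1000).round(1),'lean',np.degrees(np.arctan2(xl[0],-xl[2])).round(1),'F',(a.apply(get_obs()['ft_force'])).round(1))
E
python3 - <<'E'
from lev import *
tip(); s=go(*tp((20+.78*15,0,248+.62*15),-40)); go(*tp((20,0,248),-40),start=s)
print(get_obs()['q'])
E
```

```text
time: 25.3
position: [0.5833, 0.1018, 0.3081]
tool_rot: [-0.141, 0.442, 0.277, 0.842]
ft_force: [1.0, -0.1, -0.7]
grip_width: 0.0004
tip press [ -0.6 -18.3 333.6] lean -34.7 F [-0.7  0.7 -0.7]
d=82 a=6 n=2
[0, [22.0, -10.0, -33.0], [-1.5, -2.6, 0.9]]
[0, [21.0, -9.0, -34.0], [-1.5, -2.6, 0.9]]
d=15 a=0 n=1
[0, [15.0, 0.0, 3.0], [0.0, 0.0, 0.0]]
[-0.2961873   0.1769747   1.81839327  0.64666023  0.86919278 -2.8539497 ]
```

Joint 6 is at its limit (−2.854). A roll of +90° about the tool axis also suits both pushes, so I do that here, clear of the handle.

```bash
python3 -m inch '[[0,[0,0,0],[10,0,0]],[0,[0,0,0],[10,0,0]],[0,[0,0,0],[10,0,0]],[0,[0,0,0],[10,0,0]],[0,[0,0,0],[10,0,0]],[0,[0,0,0],[10,0,0]],[0,[0,0,0],[10,0,0]],[0,[0,0,0],[10,0,0]],[0,[0,0,0],[10,0,0]]]'
cat >> lev.py <<'E'
ROLL=R.from_euler('x',90,degrees=True)
def tp(b,L): 
    rot=lean(az,L)*ROLL; return pw(*b)+rot.apply([D,0,0]),rot
E
python3 - <<'E'
from lev import *
tip(); s=go(*tp((20+.78*20,0,248+.62*20),-40)); go(*tp((20,0,248),-40),start=s)
print(get_obs()['q'])
E
```

```text
time: 26.42
position: [0.5818, 0.102, 0.3078]
tool_rot: [0.513, 0.505, -0.13, 0.681]
ft_force: [1.0, -0.4, 0.5]
grip_width: 0.0005
tip press [  0.4 -19.3 333.2] lean -34.7 F [-0.5  0.9  0.5]
d=80 a=8 n=2
[0, [20.0, -33.0, 12.0], [-3.0, 0.9, 2.6]]
[0, [18.0, -34.0, 11.0], [-3.0, 0.9, 2.6]]
d=20 a=0 n=1
[0, [20.0, 4.0, -0.0], [0.0, 0.0, 0.0]]
[-0.29645185  0.17551082  1.8206679   0.64558714  0.86973421 -1.23088667]
```

```bash
python3 -m inch '[[0,[15,-33,12],[-3,0.9,2.6]],[0,[12,-30,11],[-3,0.9,2.6]],[0,[4,-4,2],[0,0,0]],[0,[0,0,0],[0,0,0]],[0,[0,0,0],[0,0,0]]]'
python3 - <<'E'
from lev import *
tip(); go(*tp((20,0,248),-40))
im=imaging.camera('wrist');w=imaging.camera_params('wrist')
print([(np.round(d['pixel']),round(d['confidence'],2)) for d in imaging.tip_of('wrist','lever_grip')],proj(pw(11,0,241),w))
E
```

```text
time: 27.05
position: [0.5689, 0.0623, 0.2453]
tool_rot: [0.502, 0.496, -0.063, 0.706]
ft_force: [-0.0, 0.3, -0.6]
grip_width: 0.0005
tip press [ 38.1   3.7 268.9] lean -40.3 F [-0.2 -0.3 -0.6]
d=28 a=0 n=1
[0, [28.0, 0.0, -4.0], [0.2, 0.3, -0.3]]
[(array([260., 215.]), 0.79), (array([262., 112.]), 0.62)] [[261.46047378 210.98980456]]
```

```bash
python3 -m inch '[[0,[12,0,-4],[0,0,0]],[0,[6,0,0],[0,0,0]]]'; python3 -m inch '[[0,[5,0,0],[0,0,0]]]'; python3 -m inch '[[0,[4,0,0],[0,0,0]]]'; python3 -m inch '[[0,[4,0,0],[0,0,0]]]'; python3 -c "
from lev import *
tip()"
```

```text
time: 27.4
position: [0.5763, 0.0741, 0.2324]
tool_rot: [0.501, 0.495, -0.062, 0.708]
ft_force: [0.8, -0.3, 0.2]
grip_width: 0.0005
time: 27.52
position: [0.579, 0.0767, 0.2282]
tool_rot: [0.501, 0.495, -0.062, 0.708]
ft_force: [0.2, -0.5, 0.2]
grip_width: 0.0005
time: 27.65
position: [0.5811, 0.0788, 0.2247]
tool_rot: [0.501, 0.495, -0.062, 0.707]
ft_force: [-1.5, -1.2, 1.5]
grip_width: 0.0003
time: 27.78
position: [0.5835, 0.0805, 0.2217]
tool_rot: [0.501, 0.495, -0.061, 0.707]
ft_force: [0.2, -0.8, 1.6]
grip_width: 0.0001
tip press [ 15.2  -1.  245.3] lean -40.4 F [0.4 0.7 1.6]
```

Contact came where predicted, at tip (19,248). Now work out the swing row.

```bash
cat >> lev.py <<'E'
def swing(phi):
    "row for rotating tool by phi rad about hinge (handle down), keeping y"
    p,r=tool();h=pw(95,0,78);ax=R.from_euler('z',PYAW).apply([0,-1,0])
    q=R.from_rotvec(ax*phi);  v=q.apply(p-h)+h-p
    return r.inv().apply(v)*1000,np.degrees(r.inv().apply(ax*phi))
def ang():
    p,r=tool();t=p-r.apply([D,0,0]);b=R.from_euler('z',PYAW).inv().apply(t-pw(95,0,78)-0)*1000
    return np.arctan2(170,-75)*-1+0, np.arctan2(b[2],-b[0]), np.arctan2(170,75)-np.arctan2(b[2],-b[0]), np.hypot(b[0],b[2])
E
python3 - <<'E'
from lev import *
print(ang()); 
for f in (.13,.05,-.05): print(f,*[x.round(1) for x in swing(f)])
E
```

```text
(np.float64(-1.9862884227357873), np.float64(1.1258387951807023), np.float64(0.02946543567330373), np.float64(185.32856052788182))
0.13 [22.3  4.4 -0.1] [-0.   0.  -7.4]
0.05 [ 8.5  2.  -0. ] [-0.   0.  -2.9]
-0.05 [-8.4 -2.5  0. ] [ 0.  -0.   2.9]
```

```bash
python3 -m inch '[[0,[22,4.4,0],[0,0,-7.4]],[0,[22,4.4,0],[0,0,-7.4]],[0,[22,4.4,0],[0,0,-7.4]],[0,[22,4.4,0],[0,0,-7.4]]]'
python3 - <<'E'
from lev import *
tip();print(ang());print(*swing(.1))
E
```

```text
time: 28.28
position: [0.6251, 0.1134, 0.1563]
tool_rot: [0.363, 0.605, -0.238, 0.668]
ft_force: [-9.8, -0.6, 14.5]
grip_width: 0.0004
tip press [-51.7   0.2 186.7] lean -11.3 F [ 8.  -5.8 14.5]
(np.float64(-1.9862884227357873), np.float64(0.6376930507685767), np.float64(0.5176111800854293), np.float64(182.63597825598305))
[16.72301102  3.86267283 -0.10204092] [-0.0315496  -0.01476601 -5.72947206]
```

```bash
python3 -m inch '[[0,[20,4.5,0],[0,0,-6.5]],[0,[20,4.5,0],[0,0,-6.5]],[0,[2,0,0],[0,0,0]]]'
python3 - <<'E'
from lev import *
tip();print(ang())
hinge=np.array([95,78])
def grip(phi):
    c,s=np.cos(phi-.9),np.sin(phi-.9)   # level at .9; rel (-180,36)
    v=np.array([-180,36.]); a=-(phi-.9)   # rotate handle down: angle
    # forward-down rotation about -y: (x,z)->(x c - z s, x s + z c) with s=sin(phi-.9)
    return np.array([v[0]*c-v[1]*s, v[0]*s+v[1]*c])+hinge
print(grip(0))
for c in ('side','scene','wrist'):
    P=imaging.camera_params(c);imaging.camera(c)
    d=imaging.tip_of(c,'lever_grip')
    if d: print(c,np.round(d[0]['pixel'],1),round(d[0]['confidence'],2),[(f,proj(pw(grip(f)[0],0,grip(f)[1]),P)[0].round(1).tolist()) for f in (.6,.7,.8,.9,1.0)])
E
```

```text
time: 28.65
position: [0.6375, 0.1226, 0.1193]
tool_rot: [0.287, 0.643, -0.315, 0.637]
ft_force: [-0.3, 2.0, 3.1]
grip_width: 0.0005
tip press [-74.5   0.9 150.3] lean 2.3 F [-1.  -1.7  3.1]
(np.float64(-1.9862884227357873), np.float64(0.4029453748590596), np.float64(0.7523588559949463), np.float64(184.28515802141476))
[ 11.30997446 241.37680259]
side [270.7 206.3] 0.64 [(0.6, [285.4, 157.6]), (0.7, [285.5, 160.7]), (0.8, [285.6, 164.1]), (0.9, [285.5, 167.8]), (1.0, [285.3, 171.8])]
scene [311.4 208. ] 0.82 [(0.6, [312.1, 205.1]), (0.7, [314.1, 209.0]), (0.8, [315.4, 212.8]), (0.9, [316.0, 216.5]), (1.0, [316.0, 220.1])]
wrist [266.7 239.6] 0.62 [(0.6, [246.8, 248.6]), (0.7, [263.0, 236.0]), (0.8, [273.8, 225.0]), (0.9, [280.3, 215.3]), (1.0, [283.4, 206.9])]
```

```bash
python3 -m inch '[[0,[17,4,0],[0,0,-5.5]],[0,[10,2.5,0],[0,0,-3.5]],[0,[0,0,0],[0,0,0]]]'
cat > lv.py <<'E'
from lev import *
tip();print(ang()[2:])
def grip(f):
    c,s=np.cos(f-.9),np.sin(f-.9); return -180*c-36*s+95, -180*s+36*c+78
for n in range(2):
  for c in ('scene','wrist'):
    P=imaging.camera_params(c);imaging.camera(c)
    d=imaging.tip_of(c,'lever_grip')
    if d:
        px=np.array(d[0]['pixel']);fs=np.arange(0,1.1,.01)
        e=[np.linalg.norm(proj(pw(grip(f)[0],0,grip(f)[1]),P)[0]-px) for f in fs];print(c,px.round(1),round(d[0]['confidence'],2),'lever',fs[np.argmin(e)].round(2),min(e).round(1))
E
python3 lv.py
```

```text
time: 29.32
position: [0.6376, 0.1211, 0.0975]
tool_rot: [0.237, 0.663, -0.367, 0.608]
ft_force: [0.2, 1.3, 3.6]
grip_width: 0.0005
tip press [-78.5   2.2 127.9] lean 11.4 F [-1.  -0.9  3.6]
(np.float64(0.8752693921532457), np.float64(180.54365465750848))
scene [317.6 214.7] 0.92 lever 0.86 1.8
wrist [267.9 234.6] 0.74 lever 0.84 1.9
scene [316.5 216.6] 0.75 lever 0.9 0.5
wrist [271.  234.1] 0.71 lever 0.85 2.2
```

```bash
python3 -m inch '[[0,[6,1,0],[0,0,-1]],[0,[3,0,0],[0,0,0]]]'; python3 lv.py
```

```text
time: 29.98
position: [0.6371, 0.1199, 0.0886]
tool_rot: [0.232, 0.665, -0.373, 0.605]
ft_force: [2.3, 2.5, 4.9]
grip_width: 0.0004
tip press [-77.9   2.8 118.9] lean 12.4 F [-3.4 -0.4  4.9]
(np.float64(0.9232230744870358), np.float64(177.68908585281815))
scene [315.2 214.8] 0.84 lever 0.85 0.6
wrist [272.  234.3] 0.79 lever 0.89 1.7
scene [316.8 218.5] 0.61 lever 0.95 0.7
wrist [276.  233.1] 0.78 lever 0.91 3.5
```

```bash
python3 -m inch '[[0,[2.5,0,0],[0,0,0]],[0,[0,0,0],[0,0,0]]]'; python3 -m inch '[[0,[-10,0,0],[0,0,0]],[0,[-30,-8,0],[0,0,0]],[0,[-40,-10,0],[0,0,0]],[0,[0,0,0],[0,0,0]],[0,[0,0,0],[0,0,0]]]';python3 lv.py
python3 - <<'E'
import cv2,numpy as np
from rig import imaging
a=imaging.camera('scene')[150:260,220:366];cv2.imwrite('pics/s13.png',cv2.resize(a,(800,600),interpolation=cv2.INTER_CUBIC)[:,:,::-1])
E
```

```text
time: 30.62
position: [0.6373, 0.1201, 0.0881]
tool_rot: [0.232, 0.664, -0.372, 0.606]
ft_force: [0.7, 1.5, 5.1]
grip_width: 0.0007
time: 31.25
position: [0.6307, 0.1173, 0.1688]
tool_rot: [0.228, 0.668, -0.376, 0.601]
ft_force: [-0.4, -0.3, -0.0]
grip_width: 0.0007
tip press [-71.8   0.9 199. ] lean 13.2 F [ 0.5 -0.1 -0. ]
(np.float64(0.5275961045988783), np.float64(206.06055115879312))
scene [315.3 215.7] 0.74 lever 0.88 0.7
wrist [296.4 202.7] 0.68 lever 0.86 3.5
scene [316.6 215.2] 0.84 lever 0.87 0.7
wrist [300.8 202.1] 0.75 lever 0.9 6.2
```

View pics/s13.png

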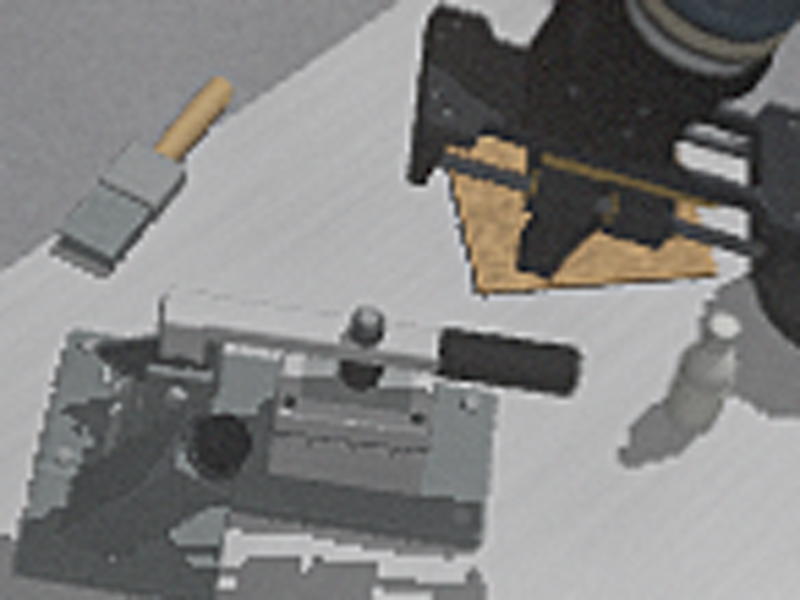

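The scene view shows the arm level with its pad on the lid, lid and lower half flush; the cameras give a lever of about 0.88 with the hand off, so the third notch holds. Next is the release. I roll the tool so the camera side stays away from the arm's swing.

```bash
cat >> lev.py <<'E'
def tr(b,L):
    rot=lean(az,L)*R.from_euler('x',-90,degrees=True); return pw(*b)+rot.apply([D,0,0]),rot
E
python3 - <<'E'
from lev import *
print(get_obs()['q'])
t,rt=tr((25,80,180),35); p,r=tool()
rot1=r*R.from_euler('x',90,degrees=True)
s=go(pw(-60,60,240)+r.apply([D,0,0]),rot1,n=9); 
# half-way: report after
go(t,rt,n=9,start=s)
E
```

```text
[ 0.08140717  0.67356757  1.22094693 -0.13406577  1.43448818 -0.57011183]
d=72 a=90 n=9
[0, [-4.0, -2.0, 7.0], [10.0, -0.0, 0.0]]
[0, [-4.0, -1.0, 7.0], [10.0, -0.0, 0.0]]
[0, [-4.0, 0.0, 7.0], [10.0, -0.0, 0.0]]
[0, [-4.0, 1.0, 7.0], [10.0, -0.0, 0.0]]
[0, [-4.0, 2.0, 7.0], [10.0, -0.0, 0.0]]
[0, [-4.0, 4.0, 6.0], [10.0, -0.0, 0.0]]
[0, [-4.0, 5.0, 5.0], [10.0, -0.0, 0.0]]
[0, [-4.0, 5.0, 4.0], [10.0, -0.0, 0.0]]
[0, [-4.0, 6.0, 3.0], [10.0, -0.0, 0.0]]
d=112 a=91 n=9
[0, [8.0, 2.0, 9.0], [9.8, -1.9, 1.9]]
[0, [9.0, 3.0, 8.0], [9.8, -1.9, 1.9]]
[0, [9.0, 4.0, 7.0], [9.8, -1.9, 1.9]]
[0, [10.0, 5.0, 6.0], [9.8, -1.9, 1.9]]
[0, [10.0, 6.0, 5.0], [9.8, -1.9, 1.9]]
[0, [10.0, 6.0, 3.0], [9.8, -1.9, 1.9]]
[0, [11.0, 6.0, 2.0], [9.8, -1.9, 1.9]]
[0, [11.0, 6.0, 1.0], [9.8, -1.9, 1.9]]
[0, [11.0, 6.0, -1.0], [9.8, -1.9, 1.9]]
```

```bash
python3 -m inch '[[0,[-6,-2,7],[10,0,0]],[0,[-6,-1,7],[10,0,0]],[0,[-5,0,7],[10,0,0]],[0,[-5,1,7],[10,0,0]],[0,[-5,2,7],[10,0,0]],[0,[-5,4,6],[10,0,0]],[0,[-5,5,5],[10,0,0]],[0,[-5,5,4],[10,0,0]],[0,[-5,6,3],[10,0,0]]]'
python3 - <<'E'
from lev import *
tip();go(*tr((25,80,180),35))
E
```

```text
time: 32.83
position: [0.6608, 0.0647, 0.2197]
tool_rot: [-0.592, -0.188, 0.744, -0.248]
ft_force: [-0.8, 1.1, -0.7]
grip_width: 0.0005
tip press [-61.4  60.6 249.9] lean 13.3 F [-0.1 -1.3 -0.7]
d=118 a=89 n=10
[0, [9.0, 2.0, 8.0], [8.5, -1.6, 1.7]]
[0, [9.0, 3.0, 7.0], [8.5, -1.6, 1.7]]
[0, [9.0, 4.0, 6.0], [8.5, -1.6, 1.7]]
[0, [9.0, 5.0, 5.0], [8.5, -1.6, 1.7]]
[0, [10.0, 5.0, 4.0], [8.5, -1.6, 1.7]]
[0, [10.0, 5.0, 3.0], [8.5, -1.6, 1.7]]
[0, [10.0, 5.0, 2.0], [8.5, -1.6, 1.7]]
[0, [10.0, 5.0, 1.0], [8.5, -1.6, 1.7]]
[0, [11.0, 5.0, 0.0], [8.5, -1.6, 1.7]]
[0, [11.0, 5.0, -1.0], [8.5, -1.6, 1.7]]
```

```bash
python3 -m inch '[[0,[9,2,8],[8.5,-1.6,1.7]],[0,[9,3,7],[8.5,-1.6,1.7]],[0,[9,4,6],[8.5,-1.6,1.7]],[0,[9,5,5],[8.5,-1.6,1.7]],[0,[10,5,4],[8.5,-1.6,1.7]],[0,[10,5,3],[8.5,-1.6,1.7]],[0,[10,5,2],[8.5,-1.6,1.7]],[0,[10,5,1],[8.5,-1.6,1.7]],[0,[11,5,0],[8.5,-1.6,1.7]],[0,[11,5,-1],[8.5,-1.6,1.7]],[0,[0,0,0],[0,0,0]]]'
python3 - <<'E'
from lev import *
tip();print(get_obs()['q'])
s=go(*tr((59-.574*15,80,129+.819*15),35));go(*tr((59,80,129),35),start=s)
for i in range(2):
    w=imaging.camera_params('wrist');imaging.camera('wrist')
    for t in ('release_top','lever_grip','press_hinge'): print(t,[(np.round(d['pixel']),round(d['confidence'],2)) for d in imaging.tip_of('wrist',t)],proj(pw(*dict(release_top=(59,80,129),lever_grip=(-85,0,114),press_hinge=(95,0,78))[t]),w))
E
```

```text
time: 34.2
position: [0.5984, -0.0125, 0.1515]
tool_rot: [-0.516, 0.493, 0.692, 0.107]
ft_force: [-1.5, 0.4, 0.0]
grip_width: 0.0001
tip press [ 25.3  80.4 176.9] lean 35.0 F [ 0.9 -1.3  0. ]
[-8.61631414e-04  8.11161706e-01  1.13160557e+00 -3.72220440e-01
  1.68768644e+00  2.54170040e+00]
d=44 a=2 n=1
[0, [44.0, 0.0, -0.0], [-2.4, 0.3, 0.0]]
d=15 a=0 n=1
[0, [15.0, 0.0, 0.0], [0.0, 0.0, 0.0]]
release_top [(array([263., 211.]), 0.58)] [[259.86131328 207.38653003]]
lever_grip [] [[ 60.03189268 374.29503494]]
press_hinge [] [[263.26345172 264.00308797]]
release_top [(array([263., 210.]), 0.84)] [[259.88232994 206.38601237]]
lever_grip [] [[ 61.78040606 371.10365327]]
press_hinge [(array([261., 209.]), 0.19)] [[263.4411195  263.14638718]]
```

```bash
python3 -m inch '[[0,[22,0,0],[-1,0,0]],[0,[22,0,0],[-1,0,0]],[0,[6,0,0],[0,0,0]]]'; python3 -m inch '[[0,[7,0,0],[0,0,0]]]';python3 -m inch '[[0,[5,0,0],[0,0,0]]]'; python3 -c "
from lev import *
tip()"
```

```text
time: 34.98
position: [0.5779, -0.0294, 0.1128]
tool_rot: [-0.521, 0.48, 0.699, 0.099]
ft_force: [0.0, -0.0, 0.6]
grip_width: 0.0003
time: 35.1
position: [0.5755, -0.0319, 0.1075]
tool_rot: [-0.522, 0.48, 0.699, 0.099]
ft_force: [-0.8, -0.7, 0.7]
grip_width: 0.0004
time: 35.22
position: [0.5736, -0.0337, 0.1034]
tool_rot: [-0.522, 0.48, 0.698, 0.099]
ft_force: [0.4, -0.2, -0.2]
grip_width: 0.0009
tip press [ 58.1  80.7 128.9] lean 34.5 F [-0.2  0.4 -0.2]
```

```bash
python3 -m inch '[[0,[4,0,0],[0,0,0]]]'; python3 -m inch '[[0,[4,0,0],[0,0,0]]]';python3 -m inch '[[0,[3,0,0],[0,0,0]]]'; python3 -c "
from lev import *
tip()"
```

```text
time: 35.35
position: [0.5721, -0.0351, 0.1002]
tool_rot: [-0.522, 0.48, 0.698, 0.099]
ft_force: [-0.1, -1.0, -0.1]
grip_width: 0.0002
time: 35.48
position: [0.5712, -0.0364, 0.0975]
tool_rot: [-0.523, 0.479, 0.698, 0.099]
ft_force: [3.3, 4.6, 9.9]
grip_width: -0.0001
time: 35.6
position: [0.5713, -0.037, 0.0967]
tool_rot: [-0.524, 0.479, 0.697, 0.1]
ft_force: [1.1, 1.8, 2.8]
grip_width: 0.0006
tip press [ 62.1  81.7 122.3] lean 34.3 F [-1.9 -0.7  2.8]
```

```bash
python3 -m inch '[[0,[4,0,0],[0,0,0]],[0,[3,0,0],[0,0,0]]]'; python3 -c "
from lev import *
tip()
P=imaging.camera_params('scene');imaging.camera('scene')
print([(np.round(d['pixel']),round(d['confidence'],2)) for d in imaging.tip_of('scene','lever_grip')],proj(pw(11,0,241),P),proj(pw(-85,0,114),P))
tip()"
```

```text
time: 35.85
position: [0.5691, -0.0391, 0.092]
tool_rot: [-0.525, 0.479, 0.696, 0.101]
ft_force: [0.3, 1.6, 4.4]
grip_width: 0.0005
tip press [ 65.2  81.9 117.7] lean 34.1 F [-1.3 -1.1  4.4]
[(array([297., 188.]), 0.67)] [[286.73526167 184.47103321]] [[316.02793425 216.50441154]]
tip press [ 65.4  81.9 117.4] lean 34.2 F [-1.7 -0.9  4.3]
```

```bash
python3 -m inch '[[0,[1.5,0,0],[0,0,0]],[0,[1,0,0],[0,0,0]],[0,[0.5,0,0],[0,0,0]],[0,[0.5,0,0],[0,0,0]],[0,[0.5,0,0],[0,0,0]],[0,[0.5,0,0],[0,0,0]]]'; python3 -c "
from lev import *
tip()
P=imaging.camera_params('scene')
for i in range(2):
  imaging.camera('scene')
  print([(np.round(d['pixel']),round(d['confidence'],2)) for d in imaging.tip_of('scene','lever_grip')])
tip()"
```

```text
time: 36.7
position: [0.5683, -0.0398, 0.0904]
tool_rot: [-0.526, 0.479, 0.696, 0.102]
ft_force: [1.1, 2.9, 6.0]
grip_width: 0.0008
tip press [ 66.2  81.9 116.1] lean 34.0 F [-2.7 -1.5  6. ]
[(array([284., 184.]), 0.58)]
[(array([289., 184.]), 0.78)]
tip press [ 66.2  81.9 116.1] lean 34.0 F [-2.5 -1.8  5.1]
```

The button springs, and the arm is back up (grip at about (287,184), predicted (286.7,184.5)). I withdraw and roll −90° for the lid grasp; the half-turned grasp suits joint 6.

```bash
python3 -m inch '[[0,[-10,0,0],[0,0,0]],[0,[-30,0,0],[0,0,0]],[0,[-40,0,0],[0,0,0]],[0,[-40,0,0],[0,0,0]]]'
cat > lid2.py <<'E'
from lev import *
PG=np.array([.5579,.0563,.0370]); RG=R.from_quat([-.309,.846,.144,.410])*R.from_euler('x',180,degrees=True)
E
python3 - <<'E'
from lid2 import *
tip()
rot=tool()[1]
s=go(pw(-90,60,235)+rot.apply([D,0,0]),rot)
s=go(PG+RG.apply([-.14,0,0]),RG,start=s)
E
```

```text
time: 37.4
position: [0.6175, 0.0031, 0.1879]
tool_rot: [-0.521, 0.48, 0.698, 0.099]
ft_force: [0.1, -0.7, -0.2]
grip_width: 0.0003
tip press [  0.8  80.5 213.4] lean 34.5 F [ 0.3  0.6 -0.2]
d=95 a=0 n=3
[0, [-23.0, -21.0, 7.0], [0.0, 0.0, 0.0]]
[0, [-23.0, -21.0, 7.0], [0.0, 0.0, 0.0]]
[0, [-23.0, -21.0, 7.0], [0.0, 0.0, 0.0]]
d=88 a=90 n=11
[0, [6.0, -2.0, 5.0], [-8.2, -0.2, 0.3]]
[0, [6.0, -3.0, 5.0], [-8.2, -0.2, 0.3]]
[0, [6.0, -4.0, 5.0], [-8.2, -0.2, 0.3]]
[0, [6.0, -4.0, 4.0], [-8.2, -0.2, 0.3]]
[0, [6.0, -5.0, 3.0], [-8.2, -0.2, 0.3]]
[0, [5.0, -5.0, 3.0], [-8.2, -0.2, 0.3]]
[0, [5.0, -6.0, 2.0], [-8.2, -0.2, 0.3]]
[0, [5.0, -6.0, 1.0], [-8.2, -0.2, 0.3]]
[0, [5.0, -6.0, 0.0], [-8.2, -0.2, 0.3]]
[0, [5.0, -6.0, -1.0], [-8.2, -0.2, 0.3]]
[0, [5.0, -6.0, -2.0], [-8.2, -0.2, 0.3]]
```

```bash
python3 -m inch '[[0,[-24,-21,7],[0,0,0]],[0,[-24,-21,7],[0,0,0]],[0,[-24,-21,7],[0,0,0]]]'; python3 -m inch '[[87,[6,-2,5],[-8.2,-0.2,0.3]],[87,[6,-3,5],[-8.2,-0.2,0.3]],[87,[6,-4,5],[-8.2,-0.2,0.3]],[87,[6,-4,4],[-8.2,-0.2,0.3]],[87,[6,-5,3],[-8.2,-0.2,0.3]],[87,[5,-5,3],[-8.2,-0.2,0.3]],[87,[5,-6,2],[-8.2,-0.2,0.3]],[87,[5,-6,1],[-8.2,-0.2,0.3]],[87,[5,-6,0],[-8.2,-0.2,0.3]],[87,[5,-6,-1],[-8.2,-0.2,0.3]],[87,[5,-6,-2],[-8.2,-0.2,0.3]],[87,[0,0,0],[0,0,0]]]'
python3 - <<'E'
from lid2 import *
tip();print(get_obs()['q'])
s=go(PG+RG.apply([-.06,0,0]),RG);go(PG,RG,start=s)
for i in range(2):
    w=imaging.camera_params('wrist');im=imaging.camera('wrist')
    for k in imaging.cut_out('wrist','flask_lid'):
        v,f=fitbox([k['pixels']],[w],pw(0,0,50),.05,.084,.056,.028,yaws=[40]);print(np.round(k['box']),round(k['confidence'],2),v.round(4),round(f,3))
E
```

```text
time: 37.78
position: [0.6783, 0.0784, 0.2139]
tool_rot: [-0.522, 0.481, 0.697, 0.101]
ft_force: [0.7, 0.4, -0.2]
grip_width: 0.0003
time: 39.28
position: [0.6246, 0.116, 0.1388]
tool_rot: [-0.4, -0.165, 0.843, -0.321]
ft_force: [-0.2, -0.6, 0.6]
grip_width: 0.0867
tip press [-78.5  -2.3 163. ] lean 38.8 F [0.5 0.3 0.6]
[ 0.17880848  0.93762368  0.91315719 -0.33940284  1.87880234  0.99921605]
d=76 a=3 n=2
[0, [38.0, 1.0, 3.0], [1.5, 0.1, -0.0]]
[0, [38.0, 1.0, 3.0], [1.5, 0.1, -0.0]]
d=60 a=0 n=2
[0, [30.0, 0.0, -0.0], [0.0, 0.0, 0.0]]
[0, [30.0, 0.0, -0.0], [0.0, 0.0, 0.0]]
[264. 184.  68.  74.] 0.73 [0.5774 0.074  0.676 ] 0.077
[262. 182.  67.  74.] 0.56 [0.5785 0.074  0.6961] 0.069
```

```bash
python3 -m inch '[[87,[36,1,3],[1.5,0,0]],[87,[36,1,3],[1.5,0,0]],[87,[0,0,0],[0,0,0]]]'
python3 - <<'E'
from lid2 import *
go(PG,RG,n=2)
E
```

```text
time: 39.85
position: [0.5913, 0.0804, 0.0877]
tool_rot: [-0.413, -0.14, 0.845, -0.309]
ft_force: [0.7, -0.3, 0.0]
grip_width: 0.0868
d=65 a=1 n=2
[0, [33.0, -2.0, 0.0], [-0.3, -0.1, -0.1]]
[0, [33.0, -2.0, 0.0], [-0.3, -0.1, -0.1]]
```

```bash
python3 -m inch '[[87,[32,-2,0],[0,0,0]],[87,[26,-2,0],[0,0,0]],[87,[0,0,0],[0,0,0]]]'
python3 - <<'E'
from lid2 import *
go(PG,RG,n=1)
E
```

```text
time: 40.22
position: [0.5677, 0.0609, 0.0447]
tool_rot: [-0.418, -0.139, 0.843, -0.309]
ft_force: [-1.4, -0.4, 1.0]
grip_width: 0.0869
d=13 a=1 n=1
[0, [12.0, -3.0, 4.0], [-0.8, -0.8, -0.5]]
```

```bash
python3 -m inch '[[87,[10,-2,2],[-0.8,-0.8,-0.5]],[87,[0,0,0],[0,0,0]]]'; python3 -m inch '[[70,[0,0,0],[0,0,0]],[60,[0,0,0],[0,0,0]],[45,[0,0,0],[0,0,0]],[45,[0,0,0],[0,0,0]],[45,[0,0,0],[0,0,0]],[45,[0,0,0],[0,0,0]]]' 30
python3 - <<'E'
from lid2 import *
go(PG,RG,n=1)
E
```

```text
time: 40.48
position: [0.5639, 0.0582, 0.0396]
tool_rot: [-0.412, -0.144, 0.845, -0.31]
ft_force: [0.6, 0.2, -0.1]
grip_width: 0.0872
time: 41.22
position: [0.5656, 0.0593, 0.0408]
tool_rot: [-0.413, -0.144, 0.844, -0.31]
ft_force: [0.4, 0.2, 0.2]
grip_width: 0.0554
d=9 a=0 n=1
[0, [8.0, -3.0, 4.0], [-0.0, -0.4, -0.3]]
```

Gripped at 55.4 mm. Now lift out and carry to the mat.

```bash
cat > place.py <<'E'
from lid2 import *
P1=np.array([.5656,.0593,.0408]);R1=R.from_quat([-.413,-.144,.844,-.310])
L1=R1.inv().apply(np.array([.579,.0745,.05])-P1);LR1=R1.inv()*R.from_euler('z',.692)
def T1(lp,yaw):
    rot=R.from_euler('z',yaw)*LR1.inv();return np.array(lp)-rot.apply(L1),rot
def lidnow():
    p,r=tool();print('lid',(p+r.apply(L1)).round(4),(r*LR1).as_euler('zyx').round(3))
E
python3 - <<'E'
from place import *
s=go(*T1((.650,.134,.15),.692)); s=go(*T1((.62,.25,.19),.85),start=s); s=go(*T1((.547,.312,.06),1.04),start=s); go(*T1((.547,.312,.008),1.04),start=s)
E
```

```text
d=136 a=0 n=4
[0, [-34.0, 0.0, -3.0], [-0.0, -0.0, -0.0]]
[0, [-34.0, 0.0, -3.0], [-0.0, -0.0, -0.0]]
[0, [-34.0, 0.0, -3.0], [-0.0, -0.0, -0.0]]
[0, [-34.0, 0.0, -3.0], [-0.0, -0.0, -0.0]]
d=124 a=9 n=3
[0, [-22.0, -35.0, -5.0], [-2.4, 0.0, 1.9]]
[0, [-23.0, -34.0, -7.0], [-2.4, 0.0, 1.9]]
[0, [-24.0, -33.0, -8.0], [-2.4, 0.0, 1.9]]
d=159 a=11 n=4
[0, [25.0, -23.0, -20.0], [-2.1, 0.0, 1.7]]
[0, [25.0, -23.0, -21.0], [-2.1, 0.0, 1.7]]
[0, [24.0, -23.0, -22.0], [-2.1, 0.0, 1.7]]
[0, [23.0, -23.0, -22.0], [-2.1, 0.0, 1.7]]
d=52 a=0 n=2
[0, [20.0, -0.0, -16.0], [0.0, 0.0, 0.0]]
[0, [20.0, -0.0, -16.0], [0.0, 0.0, 0.0]]
```

```bash
python3 -m inch '[[45,[-8,0,6],[0,0,0]],[45,[-20,0,0],[0,0,0]],[45,[-34,0,-3],[0,0,0]],[45,[-34,0,-4],[0,0,0]],[45,[-34,0,-4],[0,0,0]],[45,[-15,0,-4],[0,0,0]]]' 40
python3 - <<'E'
from place import *
lidnow();im=imaging.camera('wrist');print([np.round(k['box']) for k in imaging.cut_out('wrist','flask_lid')])
s=go(*T1((.62,.25,.19),.85)); s=go(*T1((.547,.312,.06),1.04),start=s)
E
```

```text
time: 41.98
position: [0.6393, 0.1236, 0.1515]
tool_rot: [-0.413, -0.145, 0.844, -0.309]
ft_force: [-0.0, -0.3, -1.7]
grip_width: 0.0555
lid [0.6527 0.1388 0.1607] [0.692 0.001 0.002]
[array([260., 212., 129.,  87.])]
d=117 a=9 n=3
[0, [-18.0, -34.0, -6.0], [-2.3, 0.0, 1.9]]
[0, [-19.0, -33.0, -7.0], [-2.3, 0.0, 1.9]]
[0, [-20.0, -32.0, -9.0], [-2.3, 0.0, 1.9]]
d=159 a=11 n=4
[0, [25.0, -23.0, -20.0], [-2.1, 0.0, 1.7]]
[0, [25.0, -23.0, -21.0], [-2.1, 0.0, 1.7]]
[0, [24.0, -23.0, -22.0], [-2.1, 0.0, 1.7]]
[0, [23.0, -23.0, -22.0], [-2.1, 0.0, 1.7]]
```

```bash
python3 -m inch '[[45,[-18,-34,-6],[-2.3,0,1.9]],[45,[-19,-33,-7],[-2.3,0,1.9]],[45,[-20,-32,-9],[-2.3,0,1.9]],[45,[25,-23,-20],[-2.1,0,1.7]],[45,[25,-23,-21],[-2.1,0,1.7]],[45,[24,-23,-22],[-2.1,0,1.7]],[45,[23,-23,-22],[-2.1,0,1.7]],[45,[0,0,0],[0,0,0]],[45,[0,0,0],[0,0,0]]]'
python3 - <<'E'
from place import *
lidnow()
w=imaging.camera_params('wrist');im=imaging.camera('wrist')
print([(np.round(d['pixel']),round(d['confidence'],2)) for d in imaging.tip_of('wrist','mat_top')],proj([.547,.312,.005],w))
for k in imaging.cut_out('wrist','mat')[:2]: print(np.round(k['box']),round(k['confidence'],2))
P=imaging.camera_params('scene');imaging.camera('scene');print([(np.round(d['pixel']),round(d['confidence'],2)) for d in imaging.tip_of('scene','flask_lid')],proj(tool()[0]+tool()[1].apply(L1),P))
go(*T1((.547,.312,.012),tool()[1]and 1.04))
E
```

```text
time: 43.2
position: [0.5335, 0.2891, 0.0433]
tool_rot: [-0.376, -0.212, 0.78, -0.454]
ft_force: [0.0, -0.6, -2.5]
grip_width: 0.0559
lid [0.541  0.308  0.0523] [ 1.044  0.008 -0.01 ]
[(array([260., 150.]), 0.61)] [[258.23798872 150.31403666]]
[274. 119. 244. 189.] 0.89
[(array([150., 277.]), 0.77), (array([328., 177.]), 0.7)] [[325.58360548 177.92907205]]
d=42 a=1 n=1
[0, [28.0, 2.0, -30.0], [0.2, 0.6, -0.0]]
```

```bash
python3 -m inch '[[45,[14,1,-15],[0,0.6,0]],[45,[12,1,-13],[0,0,0]],[45,[0,0,0],[0,0,0]]]'; python3 -c "
from place import *
lidnow();go(*T1((.547,.312,.005),1.04))"
```

```text
time: 43.82
position: [0.5407, 0.2927, 0.0038]
tool_rot: [-0.382, -0.214, 0.777, -0.451]
ft_force: [-0.5, 0.3, -4.0]
grip_width: 0.056
lid [0.5481 0.3115 0.013 ] [ 1.041 -0.     0.002]
d=8 a=0 n=1
[0, [6.0, -1.0, -5.0], [0.1, -0.1, 0.0]]
```

```bash
python3 -m inch '[[45,[4,0,-3],[0,0,0]],[45,[0,0,0],[0,0,0]]]'; python3 -m inch '[[45,[2.4,0,-1.8],[0,0,0]]]'; python3 -m inch '[[45,[2,0,-1.5],[0,0,0]]]'
```

```text
time: 44.08
position: [0.5405, 0.2923, -0.0021]
tool_rot: [-0.382, -0.214, 0.778, -0.451]
ft_force: [0.4, 0.1, -2.7]
grip_width: 0.0559
time: 44.2
position: [0.541, 0.2926, -0.0042]
tool_rot: [-0.382, -0.214, 0.777, -0.452]
ft_force: [-0.3, 2.6, 10.3]
grip_width: 0.0554
time: 44.32
position: [0.541, 0.2925, -0.0042]
tool_rot: [-0.382, -0.213, 0.778, -0.452]
ft_force: [-2.7, 2.1, 9.3]
grip_width: 0.0552
```

```bash
python3 -c "
from place import *
lidnow()"
```

```text
lid [0.5484 0.3114 0.005 ] [ 1.04e+00 -0.00e+00 -1.00e-03]
```

Contact at exactly z = 5 mm. Relax, open, withdraw and check.

```bash
python3 -m inch '[[45,[0,0,0],[0,0,0]],[45,[0,0,0],[0,0,0]],[60,[0,0,0],[0,0,0]],[72,[0,0,0],[0,0,0]],[87,[0,0,0],[0,0,0]],[87,[0,0,0],[0,0,0]],[87,[-20,0,0],[0,0,0]],[87,[-40,0,0],[0,0,0]],[87,[-40,0,0],[0,0,0]],[87,[-30,0,0],[0,0,0]],[87,[0,0,0],[0,0,0]],[87,[0,0,0],[0,0,0]]]'
python3 - <<'E'
from place import *
for c in ('wrist','scene','side'):
    w=imaging.camera_params(c);imaging.camera(c)
    ks=imaging.cut_out(c,'flask_lid')
    for k in ks:
        if np.linalg.norm(np.array(k['box'][:2])-proj([.548,.312,.02],w)[0])<25:
            print(c,np.round(k['box']),fitbox([k['pixels']],[w],[.548,.312],.005,.084,.056,.028,yaws=[60]))
    print(c,[(np.round(d['pixel']),round(d['confidence'],2)) for d in imaging.tip_of(c,'flask_lid')],proj([.548,.312,.005],w),[(np.round(d['pixel']),round(d['confidence'],2)) for d in imaging.tip_of(c,'mat_top')])
    if c!='wrist':
      for t,b in (('lever_grip',(11,0,241)),('release_top',(59,80,129))): print(t,[(np.round(d['pixel']),round(d['confidence'],2)) for d in imaging.tip_of(c,t)],proj(pw(*b),w).round(1))
      for t in ('dropper','wax_jar','bowl','spatula','brush','cast'):
        print(t,[np.round(d['pixel']).tolist() for d in imaging.tip_of(c,t)[:1]])
print(get_obs()['ft_force'],get_obs()['time'])
E
```

```text
time: 45.82
position: [0.5797, 0.3626, 0.1001]
tool_rot: [-0.38, -0.213, 0.779, -0.452]
ft_force: [0.2, -0.9, 0.7]
grip_width: 0.0871
wrist [262. 178.  68.  74.] (array([0.55014043, 0.30971169, 1.03043145]), np.float64(0.05916571617126465))
wrist [(array([259., 171.]), 0.93)] [[255.31264168 169.97145431]] []
scene [326. 185.  32.  20.] (array([0.54987707, 0.31119478, 1.04870177]), np.float64(0.07833695411682129))
scene [(array([326., 186.]), 0.68), (array([146., 275.]), 0.66)] [[325.3284023  187.43981444]] [(array([323., 186.]), 0.83), (array([277., 122.]), 0.71)]
lever_grip [(array([285., 185.]), 0.79)] [[286.7 184.5]]
release_top [(array([264., 229.]), 0.64), (array([186., 224.]), 0.17)] [[262.8 230.6]]
dropper [[346.0, 225.0]]
wax_jar [[251.0, 183.0]]
bowl []
spatula [[184.0, 225.0]]
brush [[251.0, 185.0]]
cast [[193.0, 359.0]]
side [240. 173.  14.  15.] (array([0.55133063, 0.31079539, 1.01347571]), np.float64(0.07032966613769531))
side [(array([323., 310.]), 0.93), (array([238., 179.]), 0.73)] [[234.188773  177.1254072]] [(array([236., 176.]), 0.71), (array([142., 192.]), 0.65)]
lever_grip [] [[281.6 149. ]]
release_top [(array([301., 192.]), 0.55)] [[301.2 192.9]]
dropper [[277.0, 173.0]]
wax_jar [[369.0, 257.0]]
bowl [[260.0, 162.0]]
spatula [[258.0, 278.0]]
brush [[214.0, 226.0]]
cast [[401.0, 273.0]]
[ 0.52758861  0.63590364 -0.97082863] 47.225
```

```bash
python3 -c "
from rig import robot
print(robot.hand_in())"
```

```text
the job is handed in; nothing more can be done
None
```

I trial-closed the flask and handed the job in at about 47 s (limit 72 s). The hand-in gives no verdict, so these are my own last checks:

- **Seating:** the lid sat about 2 mm off in x and y and under 0.01 rad off in yaw. It rested on the rim, let go, with the arm still raised.
- **Third notch:** with the hand off, the cameras put the arm at about 0.87 rad (readings 0.86 to 0.90). The picture showed it level with its pad on the lid.
- **Release:** I held the button in until the arm was up, and the lid was still in place afterwards.
- **Placing:** the lid lies on the cork mat about 3 to 4 mm from its centre. I felt it touch down at mat height. The arm is up, the button is out and the gripper is clear of everything.
- **Bystanders:** they were found within about 4 px of where they started. In the last scene picture the bowl was not detected and the wax jar was mistaken for the brush. In the side picture both are in place.

**What went wrong or disagreed:**
- The visible fingertips were about 31 mm short of the reported tool point. My first two grasps therefore closed over the top of the lid without moving it. I allowed for this offset from then on.
- Pushing to test the seating briefly showed 42 N at the wrist, under the 120 N limit. I believe that force went through the lid, not the gripper's body, whose limit is 40 N, but I could not confirm it.

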